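# Release a dust collector's filter cassette with a scriber and lift it out

### The arm

A 6-joint arm with a two-finger parallel gripper is mounted at the origin on a cart in front of the work surface, level with it; the furniture and walls round the work are solid. World frame = base frame: x ahead of the robot, y to its left, z up, the work surface at z = 0. Lengths are in mm, angles in rad, forces in N, time in s.
With the tool pointing down it reaches from about 325 to 900 mm from the base axis. Payload 6.1 kg.
Tool frame: the origin (TCP) lies between the finger pads; the fingertips stand 14 mm ahead of it and the grasp point (between the pads) lies 5 mm behind it; z points along the fingers, x is the direction in which the jaws open and shut, and the axes are right-handed (so a half turn about z gives the same grasp; the last joint's range is limited). The gripper opens to 85 mm and grips with 20 to 120 N. Pads are 22 mm wide; open, the fingers measure 114 mm over their backs; the gripper's body (76 mm by 85 mm) begins 54 mm behind the grasp point. The pads swing forward as they close: fully open they stand 13 mm farther back than shut.
Start: joints at [-1.375, 0.22, 1.526, -0, 1.395, -0.126], TCP at [197.664, -592.912, 245.3] pointing down, gripper open.
Joint ranges: [-2.98, 2.98], [-0.91, 2.08], [0.09, 2.57], [-1.24, 4.39], [0.2, 2.65], [-2.68, 2.68]. Speed limits (rad/s): [2.57, 2.57, 3.01, 3.14, 3.14, 3.14].

### API

Orientations are given as a rotation vector (axis times angle).
In Python, from bench import r gives the robot as it stands. The module is installed in compiled form; this text tells all that it offers.
- The arm moves only by the tool send_rows, never from a script. Its argument "deltas" is a list that holds one entry, the list of rows, each a list of 5 numbers: the closure in counts, from 0 (fully open) to 255 (shut), then the shift along the tool's x, y, z each as a share of 500 mm, from -1 to 1, then the turn about the tool's z as a share of 2 rad, from -1 to 1. In form: [[[hand, tx, ty, tz, spin], ...]]. A call has 1 to 5 rows; each row is the pose to reach, as a shift and turn from the pose commanded when the call began, along the tool's axes at that moment; what a row does not reach only later rows make up. A row lasts 1/10 s, in which the tool goes at most 50 mm and 8.59 degrees, less where a joint would pass 70% of its speed; a pose out of reach is approached as far as the arm can. A call with a number of a shift or a turn outside -1 to 1 is refused whole. A call with a gripper value outside its range is refused whole. The fingers move at their own pace and stop on an object; "squeeze" is the grip in N (left out, the last holds). Time passes only in rows, so rows that repeat a pose let the fingers close. It gives the time, the measured TCP pose, the force and the opening at its end, in the units of the state.
- r.observe(): the state, without advancing time (a new reading comes with each control period).
- r.grab_frame(name): name is "scene" or "top"; returns the picture (384x512x3 uint8, blue, green, red); there is no depth.
- r.calibration(name): a dict with "fx", "fy", "cx", "cy" (pixels), "dist_coeffs" ([k1, k2, p1, p2, k3] as OpenCV has them; the pictures are not rectified), "eye" and "rotation" of the camera in the world. Camera axes: x right, y down, z forward; pixel columns grow to the right and rows downward; lengths in mm; the calibration is good to about 2 mm. A picture is of the moment at which its call begins. calibration takes no time and is no camera call.
- r.sign_off(): hands the job in, once; it reports no verdict.
The state is a dict: "time": time; "joint_pos": joint angles; "dq": joint speeds; "effort": joint torques, N m; "eef_pos": TCP position; "ee_rot": TCP orientation; "contact_force": force on the tool from outside, world axes, zero at the start; "moment": the same for the moment, N m; "grip_width": finger opening in mm.
Only numpy, scipy, OpenCV 4.12 (cv2) and the standard library are available. Lean on these libraries where they do the work, as an engineer would, in place of code of your own. Each camera call takes 0.05 s, during which the arm holds its last target.

### The job

Take the dirty filter cassette out of the bench dust collector: with the tip of the brass scriber, push the recessed red button in and keep it in while you push the cassette sideways with the same tip until it is past its last catch, then lay the scriber back down flat on the bench top (not on the cork pad). Draw the cassette the rest of the way out and set it down the right way up in the middle of the cork pad, without shifting the other things on the bench.

Things in the scene. Friction and masses are not known exactly. Their poses are not given: they have to be found in the camera images.
- collector: grey bench dust collector, fixed: base 50 (x) x 104 (y) x 80 mm high, cassette channel on top, 138 high in all; black motor end (60 across) 50 mm out behind, black hose stub 18 mm out at the -y end. Origin: on the bench under its centre. Front is -x (face at x = -24 mm). The roofed channel (z 91 to 129) runs along y, closed at y = -52, open at y = +52 where the cassette slides out along +y.
- slot (a point): middle of the slot in the front of the collector's channel (collector frame x = -22, y = 0, z = 111 mm). The slot is 18 mm high, open over the whole length in y and at the +y end; the button's bore is reached through it and can be followed along it. Axes as the collector's.
- cassette: blue filter cassette, loose in the channel with 1 to 2 mm of play: body 34 (x) x 94 (y) x 36 (z) mm plus an end flange 40 x 6 x 38 at its +y end; 0.14 kg. Origin: centre of the body's underside; axes as the collector's. Fully in, its origin is at y = +5, z = 91 mm of the collector, flange against the open end; clear of the channel after 99 mm of travel. A steel tab on top stands up 5 mm near the bore.
- bore (a point): centre of the mouth of the button's round bore in the cassette's front face (cassette frame x = -17, y = -13, z = 18 mm), 5 mm behind the collector's slot. The bore is 13 mm across and runs in along the cassette's +x; the red button's face lies 5 mm deep in it. A tip kept in the bore pushes the cassette along +y by the bore's side wall.
- release (a joint): travel of the red button (11 mm across) into its bore along cassette +x: 0 out, 0.007 m fully in; 2.4 N to start, 5.2 N fully in. Over 0.004 m it frees the cassette. It must stay in: three teeth 15 mm apart catch it after 1.5, 16.5 and 31.5 mm of travel; the last is passed at 44 mm, beyond which the cassette slides freely.
- cassette_mid (a point): centre of the cassette's body, 18 mm above its underside; axes as cassette.
- scriber_mid (a point): centre of the brass scriber, a slender round tool 188 mm long and 8 to 10 thick, 0.03 kg, lying on the bench, 5 mm above its underside. Its own +y points to the tip.
- scriber_tip (a point): end of the scriber's tip, on its axis, 94 mm along +y from its centre; the last 31 mm is 6 mm thick. Axes as scriber_mid.
- cork_pad: cork pad, 100 (x) x 120 (y) x 5 mm thick, fixed to the bench. Origin: centre of its underside.
- tin: bystander, sizes in mm: grey open round tin, 68 mm across, 43 high; loose. Origin: centre of its underside.
- vial: bystander, sizes in mm: small square glass vial with dark cap, 30 x 34 x 64; loose. Origin: centre of its underside.
- cup: bystander, sizes in mm: clear plastic cup, 53 across, 27 high; loose. Origin: centre of its underside.
- weight: bystander, sizes in mm: brass weight, 32 across, 30 high; loose. Origin: centre of its underside.
- dish: bystander, sizes in mm: shallow dish of cut stones, 52 across, 10 high; loose. Origin: centre of its underside.
- matches: bystander, sizes in mm: red matchbox, 36 x 52 x 15; loose. Origin: centre of its underside.
- clamp: bystander, sizes in mm: wooden ring clamp lying down, 30 x 125 x 25, along its own y; loose. Origin: centre of its underside.

How it is judged:
By the outcome, as a careful person would: the job done as asked, in the order asked, and still so for the second after the job is handed in, with the robot touching nothing.
It also fails if it takes over 64 s, if anything falls off the work surface, if the arm or the gripper's body presses on something with over 40 N, if the wrist force passes 120 N, or if a joint passes its speed limit or range.

## Working session

There is one attempt and no reset: what is moved stays moved. The work goes in short steps, Python scripts to look and compute and a tool call to move; the robot and the scene stay as the last step left them, time stands still between calls to the robot, and variables do not carry over. Pictures are saved under pics/ and viewed, and the job is handed in when it is done.

Besides the shell and the picture viewer there is one more tool, called after ">>>" as name(argument=value, ...), one argument or row to a line, values as JSON. send_rows: Moves the arm, as the interface text tells. Shift numbers are shares of 500 mm and turn numbers shares of 2 rad, none past 1 either way. Its arguments: {"type":"object","properties":{"deltas":{"type":"array"},"squeeze":{"type":"number"}},"required":["deltas"]}

```bash
mkdir -p pics
python3 - <<'E'
from bench import r
import cv2
for n in ("scene","top"):
    im=r.grab_frame(n); cv2.imwrite(f"pics/{n}0.png",im); 
    c=r.calibration(n); print(n,{k:(v if not hasattr(v,'tolist') else v.tolist()) for k,v in c.items()})
print(r.observe())
E
```

```text
scene {'fx': 421.04285835568714, 'fy': 421.04285835568714, 'cx': 250.7867164363739, 'cy': 193.53188052620237, 'dist_coeffs': [-0.14560491931374547, 0.0, 0.0, 0.0, 0.0], 'eye': [-193.92655241061453, 827.0095709590871, 631.7360230753351], 'rotation': [-1.1113228543614329, 2.128155366848687, -1.1686717762070082]}
top {'fx': 438.7991506923388, 'fy': 438.7991506923388, 'cx': 257.98375398212636, 'cy': 192.1538590169002, 'dist_coeffs': [-0.05198965378258573, 0.0, 0.0, 0.0, 0.0], 'eye': [447.01348269803145, 337.30920035324965, 1071.357377053519], 'rotation': [-2.1535523177622333, 2.1792430807696515, -0.0945096851827017]}
{'time': 0.1, 'joint_pos': array([-1.37509357e+00,  2.21142221e-01,  1.52753114e+00, -1.41961827e-05,
        1.39474304e+00, -1.26076811e-01]), 'dq': array([ 0.00136101, -0.0017955 , -0.00240567,  0.00074278,  0.0021547 ,
        0.00023519]), 'effort': array([ 1.18615346e-03, -4.98245001e+01, -3.90544403e+01, -3.59155656e-04,
        5.70777396e-03,  3.03136562e-05]), 'eef_pos': array([ 197.55778655, -592.37654631,  244.29353801]), 'ee_rot': array([-2.54762002e+00,  1.83615963e+00,  2.10909499e-03]), 'contact_force': array([-0.12826104, -0.83517801, -0.56027471]), 'moment': array([ 0.0132326 , -0.0106921 , -0.00618488]), 'grip_width': 85.23949592834826}
```

View pics/scene0.png

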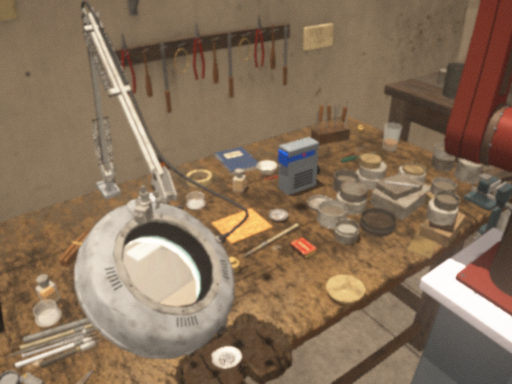

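View pics/top0.png

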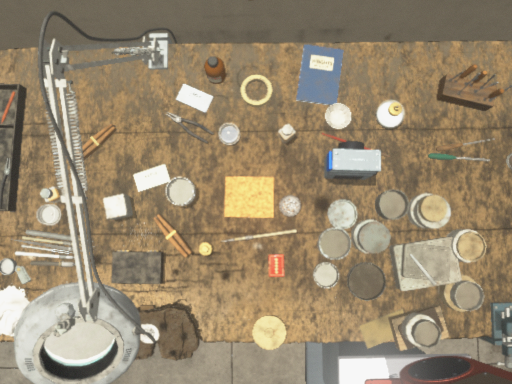

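```bash
cat > h.py <<'E'
import numpy as np, cv2
from bench import r
from scipy.spatial.transform import Rotation as R
def cal(n):
    c=r.calibration(n); K=np.array([[c['fx'],0,c['cx']],[0,c['fy'],c['cy']],[0,0,1.]])
    rot=R.from_rotvec(np.array(c['rotation'])).as_matrix()
    return K,np.array(c['dist_coeffs']),np.array(c['eye']),rot
def ray(n,uv):
    K,d,e,M=cal(n); p=cv2.undistortPoints(np.array(uv,float).reshape(-1,1,2),K,d).reshape(-1,2)
    v=np.c_[p,np.ones(len(p))]@M.T
    return e,v/np.linalg.norm(v,axis=1)[:,None]
def onz(n,uv,z):
    e,v=ray(n,uv); return e+v*((z-e[2])/v[:,2])[:,None]
def proj(n,P):
    K,d,e,M=cal(n); rv=cv2.Rodrigues(M.T)[0]
    return cv2.projectPoints(np.array(P,float).reshape(-1,1,3),rv,-M.T@e,K,d)[0].reshape(-1,2)
def tri(uv1,uv2):
    e1,v1=ray("scene",[uv1]); e2,v2=ray("top",[uv2]); v1=v1[0];v2=v2[0]
    A=np.c_[v1,-v2]; t=np.linalg.lstsq(A,e2-e1,rcond=None)[0]
    a=e1+t[0]*v1;b=e2+t[1]*v2
    return (a+b)/2,np.linalg.norm(a-b)
def crop(im,x0,y0,x1,y1,s,name):
    cv2.imwrite("pics/"+name,cv2.resize(im[y0:y1,x0:x1],None,fx=s,fy=s,interpolation=cv2.INTER_CUBIC))
E
python3 - <<'E'
from h import *
print(onz("top",[(396,375),(223,241),(297,232)],0))
print(onz("scene",[(297,226)],5),proj("top",[[0,0,0]]))
s=cv2.imread("pics/scene0.png");t=cv2.imread("pics/top0.png")
crop(s,260,120,340,210,7,"s1.png"); crop(t,210,110,400,290,4,"t1.png"); crop(s,180,190,340,280,5,"s2.png")
E
```

```text
[[110.14334826  23.96149311   0.        ]
 [433.68115218 434.26842702   0.        ]
 [453.43501677 254.0974263    0.        ]]
[[448.61081424 262.00534074   5.        ]] [[407.18068622 421.80504549]]
```

View pics/s1.png

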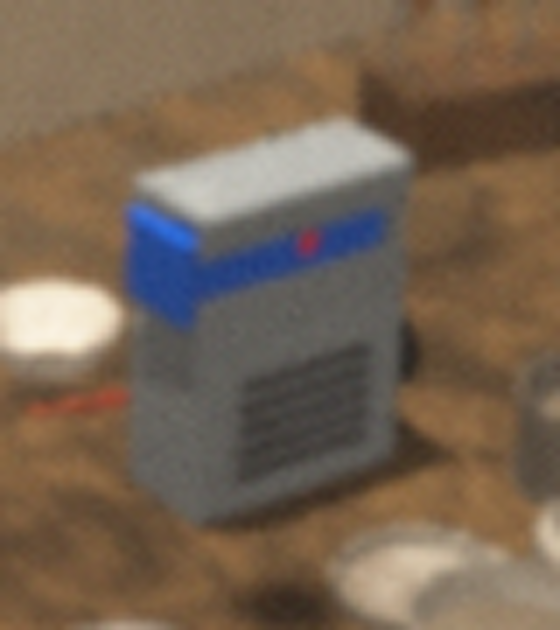

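View pics/t1.png

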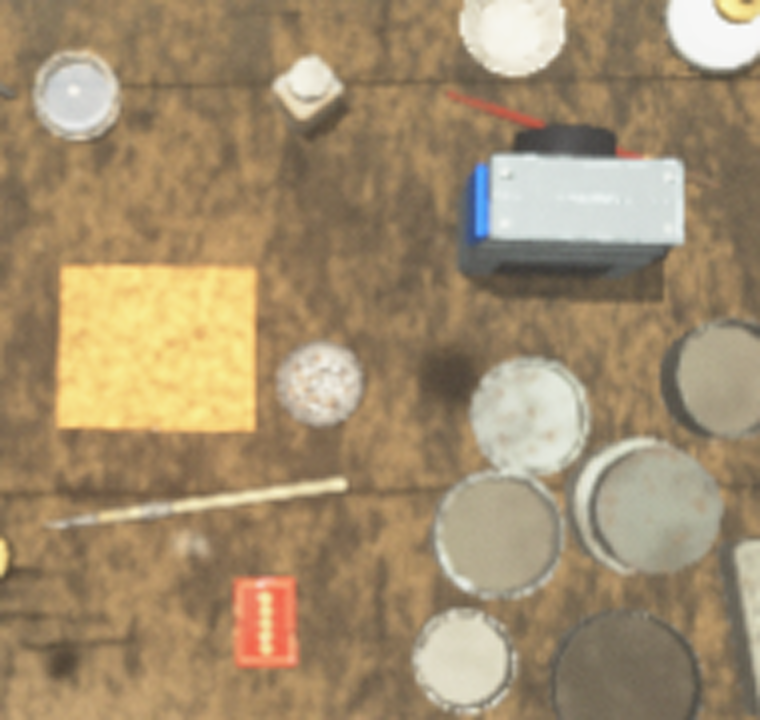

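View pics/s2.png

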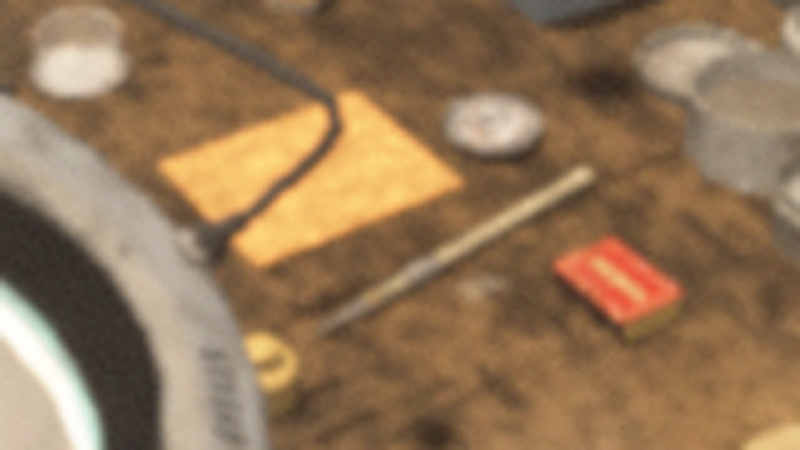

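```bash
cat > m.py <<'E'
from h import *
s=cv2.imread("pics/scene0.png");t=cv2.imread("pics/top0.png")
def f(a): return (np.array(a,float)+.5)/4-.5+np.array([210,110])
# roof: bright grey low sat
hsv=cv2.cvtColor(t,cv2.COLOR_BGR2HSV)
m=((hsv[...,1]<50)&(hsv[...,2]>125)).astype(np.uint8); q=np.zeros_like(m); q[145:175,330:385]=m[145:175,330:385]
c=max(cv2.findContours(q,0,1)[0],key=cv2.contourArea); rc=cv2.minAreaRect(c); print("roof",rc,cv2.contourArea(c))
for z in (138,):
    b=onz("top",cv2.boxPoints(rc),z); print(b.round(1), np.linalg.norm(b-np.roll(b,1,0),axis=1).round(1), b.mean(0))
b=onz("top",[f(p) for p in[(491,154),(684,158),(684,244),(489,237)]],138);print("hand",b.round(1),b.mean(0))
# red button in scene
hs=cv2.cvtColor(s,cv2.COLOR_BGR2HSV).astype(int)
red=((s[...,2].astype(int)-s[...,0]>25)&(s[...,2].astype(int)-s[...,1]>40))
ys,xs=np.nonzero(red[145:165,295:313]);w=(s[...,2].astype(int)-s[...,1])[145:165,295:313][ys,xs]
print("red",(xs*w).sum()/w.sum()+295,(ys*w).sum()/w.sum()+145,len(xs))
# scriber
for n,im,box in(("top",t,(218,225,302,246)),("scene",s,(240,220,302,262))):
    x0,y0,x1,y1=box
    g=im[y0:y1,x0:x1].astype(int); print(n, g.min(axis=2).max())
# pad
pm=((hsv[...,0]>12)&(hsv[...,0]<28)&(hsv[...,1]>110)&(hsv[...,2]>190)).astype(np.uint8)
q=np.zeros_like(pm);q[170:222,218:280]=pm[170:222,218:280]
c=max(cv2.findContours(q,0,1)[0],key=cv2.contourArea); rc=cv2.minAreaRect(c)
b=onz("top",cv2.boxPoints(rc),5);print("pad",rc,b.round(1),np.linalg.norm(b-np.roll(b,1,0),axis=1).round(1),b.mean(0))
tt=onz("top",[f((48,525)),f((345,485)),f((150,511))],5);print("scr top",tt.round(1),np.linalg.norm(tt[0]-tt[1]))
def g(a): return (np.array(a,float)+.5)/5-.5+np.array([180,190])
tt=onz("scene",[g((320,332)),g((590,176))],5);print("scr sc",tt.round(1),np.linalg.norm(tt[0]-tt[1]))
E
python3 m.py
```

```text
roof ((355.0220031738281, 159.22918701171875), (50.55079650878906, 22.21950340270996), 1.6365771293640137) 995.0
[[585.2 192.5 138. ]
 [633.6 189.7 138. ]
 [629.2  80.4 138. ]
 [580.8  83.7 138. ]] [108.8  48.5 109.4  48.6] [607.17740664 136.59183581 138.        ]
hand [[631.9 184.8 138. ]
 [628.6  80.4 138. ]
 [581.7  82.3 138. ]
 [586.7 187.2 138. ]] [607.22736647 133.67168201 138.        ]
red 303.5139240506329 154.06582278481014 6
top 194
scene 143
pad ((249.0, 193.5), (47.0, 50.0), 90.0) [[607.2 430.7   5. ]
 [605.6 307.9   5. ]
 [490.4 309.6   5. ]
 [491.8 431.1   5. ]] [115.4 122.8 115.2 121.5] [548.73097544 369.83320219   5.        ]
scr top [[434.1 437.1   5. ]
 [456.2 257.2   5. ]
 [441.9 375.3   5. ]] 181.33952961111606
scr sc [[430.5 434.3   5. ]
 [451.7 257.5   5. ]] 177.99623566330047
```

Run:
```python
from h import *
def f(a): return (np.array(a,float)+.5)/4-.5+np.array([210,110])
b=onz("top",[f(p) for p in[(60,265),(256,267),(256,431),(56,428)]],5);print(b.round(1),np.linalg.norm(b-np.roll(b,1,0),axis=1).round(1),b.mean(0))
print("bore face",onz("scene",[(303.51,154.07),(303.6,154.0)],109))
c=np.array([607,134,0]);Y=-0.037
M=R.from_euler('z',Y).as_matrix()
P=np.array([[-12,-8,109],[-24,52,138],[-24,-52,138],[24,52,138],[-24,52,0],[-24,-52,0],[-20,58,129],[-20,58,91]])
W=P@M.T+c; print(np.c_[W,proj("scene",W),proj("top",W)].round(1))
print("scene roof corners", [ (np.array(p)+.5)/7-.5+np.array([260,120]) for p in [(200,222),(412,158),(205,522),(398,455),(345,120),(137,187)]])
t=cv2.imread("pics/top0.png").astype(int)
# scriber line fit: column-wise brightness centroid
L=[]
for x in range(224,298):
    yc=int(round(241+(x-223)*(-9.5/74)));col=t[yc-5:yc+6,x].sum(1);w=np.clip(col-np.median(col)-40,0,None)
    L.append((x,(w*np.arange(yc-5,yc+6)).sum()/max(w.sum(),1),w.sum()))
L=np.array(L);print(L[::6].round(1));k=L[:,2]>60
for _ in range(3):
    p=np.polyfit(L[k,0],L[k,1],1);k=(abs(L[:,1]-np.polyval(p,L[:,0]))<.8)&(L[:,2]>60)
print(p,k.sum())
q=onz("top",[(222,np.polyval(p,222)),(296,np.polyval(p,296))],5);d=q[0]-q[1];print(q,np.degrees(np.arctan2(d[1],d[0])))
for xs in (219,220,221,222,223,224,294,295,296,297,298,299):
    yc=np.polyval(p,xs);i=int(round(yc));print(xs,t[i-2:i+3,xs].sum(1))
```

```text
[[592.6 429.2   5. ]
 [589.8 309.1   5. ]
 [489.5 310.5   5. ]
 [492.7 432.    5. ]] [ 99.9 120.2 100.4 121.6] [541.15122418 370.2088743    5.        ]
bore face [[589.34956077 127.54212575 109.        ]
 [589.53301183 127.0594472  109.        ]]
[[594.7 126.4 109.  302.6 153.3 357.1 166.9]
 [584.9 186.9 138.  288.  150.8 332.1 169.7]
 [581.1  82.9 138.  318.2 141.6 380.3 170.9]
 [632.9 185.1 138.  277.5 144.3 332.2 147.7]
 [584.9 186.9   0.  286.6 194.9 323.3 178. ]
 [581.1  82.9   0.  315.2 184.4 365.5 179. ]
 [589.2 192.7 129.  285.2 153.8 328.7 168.4]
 [589.2 192.7  91.  284.9 166.4 326.2 171. ]]
scene roof corners [array([288.14285714, 151.28571429]), array([318.42857143, 142.14285714]), array([288.85714286, 194.14285714]), array([316.42857143, 184.57142857]), array([308.85714286, 136.71428571]), array([279.14285714, 146.28571429])]
[[224.  240.7 143. ]
 [230.  239.5 253. ]
 [236.  238.7 369. ]
 [242.  237.8 318. ]
 [248.  236.8 348. ]
 [254.  236.2 503. ]
 [260.  235.5 535. ]
 [266.  234.6 638. ]
 [272.  233.6 560. ]
 [278.  232.7 644. ]
 [284.  231.9 497. ]
 [290.  231.1 623. ]
 [296.  230.5 264. ]]
[-1.40753404e-01  2.71975824e+02] 72
[[434.42201758 436.23701918   5.        ]
 [457.50531055 256.82828368   5.        ]] 97.33157636928877
219 [399 414 417 399 386]
220 [440 436 407 370 394]
221 [436 457 430 361 386]
222 [407 460 469 390 382]
223 [412 465 500 416 396]
224 [411 403 491 538 411]
294 [500 654 663 533 318]
295 [360 493 645 660 512]
296 [367 411 524 535 398]
297 [359 360 355 348 294]
298 [350 362 363 350 311]
299 [352 361 348 335 307]
```

```bash
cat >> h.py <<'E'
def go(P,head=None):
    o=r.observe(); M=R.from_rotvec(o['ee_rot']).as_matrix()
    hd=np.degrees(np.arctan2(M[1,0],M[0,0]))
    d=M.T@(np.array(P)-o['eef_pos'])
    sp=0
    if head is not None:
        a=(head-hd+180)%360-180; sp=-np.radians(a)/2   # tool z down
    print("pos",o['eef_pos'].round(1),"head",round(hd,2),"w",round(o['grip_width'],1),"F",o['contact_force'].round(2),"q",o['joint_pos'].round(2),"t",o['time'])
    print("delta mm",d.round(1),"share",(d/500).round(4),"spin",round(sp,4))
E
python3 - <<'E'
from h import *
go([443.5,347.5,200],7.3)
E
```

```text
pos [ 197.6 -592.4  244.3] head -71.56 w 85.2 F [-0.13 -0.84 -0.56] q [-1.38  0.22  1.53 -0.    1.39 -0.13] t 0.1
delta mm [-813.8 -530.6   45.9] share [-1.6275 -1.0611  0.0918] spin -0.6882
```

>>> send_rows(
  deltas=[
    [[0,-0.08,-0.05,0,0],[0,-0.16,-0.1,0,0],[0,-0.24,-0.157,0,0],[0,-0.32,-0.21,0,0],[0,-0.4,-0.262,0,0]],
  ],
)

```text
time: 0.6
eef_pos: [258.8, -359.6, 244.7]
ee_rot: [-2.548, 1.837, 0.001]
contact_force: [1.0, 0.1, 0.7]
grip_width: 85.7
```

>>> send_rows(
  deltas=[
    [[0,-0.08,-0.05,0,0],[0,-0.16,-0.1,0,0],[0,-0.24,-0.157,0,0],[0,-0.32,-0.21,0,0],[0,-0.4,-0.262,0,0]],
  ],
)

```text
time: 1.1
eef_pos: [319.6, -128.7, 245.1]
ee_rot: [-2.548, 1.838, -0.001]
contact_force: [1.2, 0.1, -0.2]
grip_width: 85.6
```

>>> send_rows(
  deltas=[
    [[0,-0.08,-0.05,0,0],[0,-0.16,-0.1,0,0],[0,-0.24,-0.157,0,0],[0,-0.32,-0.21,0,0],[0,-0.4,-0.262,0,0]],
  ],
)

```text
time: 1.6
eef_pos: [380.6, 102.8, 245.3]
ee_rot: [-2.549, 1.836, -0.001]
contact_force: [0.9, -1.2, 0.3]
grip_width: 85.4
```

Run:
```python
from h import *
go([443.5,347.5,200],7.3)
```

```text
pos [380.6 102.8 245.3] head -71.53 w 85.4 F [ 0.9  -1.17  0.34] q [ 0.06 -0.37  2.08 -0.    1.43  1.31] t 1.6
delta mm [-212.2 -137.1   45.3] share [-0.4244 -0.2743  0.0906] spin -0.6879
```

>>> send_rows(
  deltas=[
    [[80,-0.08,-0.053,0,-0.07],[165,-0.16,-0.106,0,-0.14],[165,-0.24,-0.157,0.02,-0.21],[165,-0.33,-0.21,0.05,-0.28],[165,-0.42,-0.274,0.09,-0.35]],
  ],
)

```text
time: 2.1
eef_pos: [440.7, 333.8, 204.4]
ee_rot: [-3.026, 0.841, -0.001]
contact_force: [0.7, -0.3, -1.2]
grip_width: 30.0
```

>>> send_rows(
  deltas=[
    [[165,0,0,0,-0.07],[165,0,0,0,-0.14],[165,0,0,0,-0.21],[165,0,0,0,-0.28],[165,0,0,0,-0.338]],
  ],
)

```text
time: 2.6
eef_pos: [440.4, 331.3, 204.0]
ee_rot: [3.134, 0.208, -0.002]
contact_force: [0.1, -0.8, 0.2]
grip_width: 30.1
```

Run:
```python
from h import *
t=r.grab_frame("top");s=r.grab_frame("scene")
crop(t,190,170,340,290,5,"t2.png");crop(s,180,150,340,280,5,"s2b.png")
go([443.5,347.5,100],7.3)
```

```text
pos [440.5 331.2 204.1] head 7.33 w 30.0 F [ 0.4  -0.39 -0.53] q [ 0.5   0.08  1.76 -0.    1.3   0.37] t 2.7
delta mm [  5.2 -15.8 104.1] share [ 0.0104 -0.0316  0.2083] spin 0.0003
```

View pics/s2b.png

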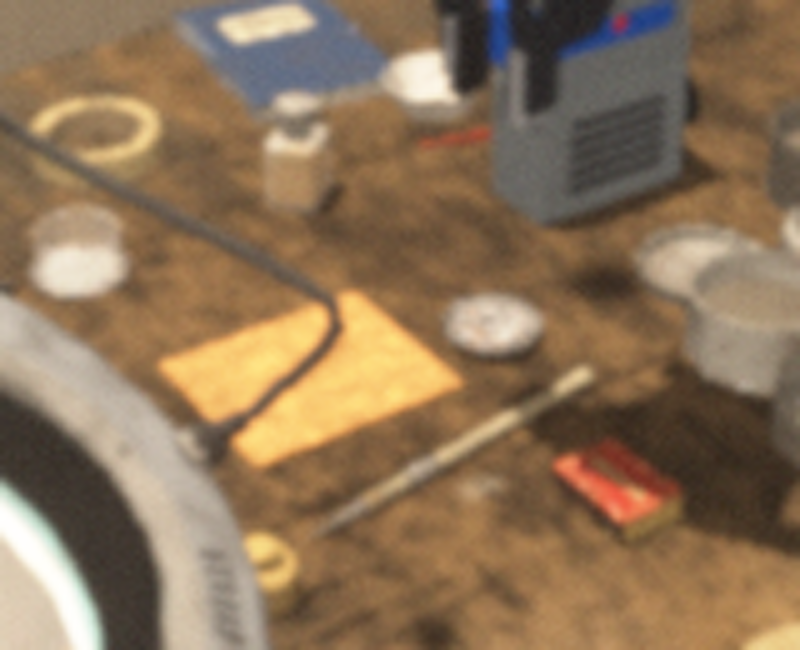

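>>> send_rows(
  deltas=[
    [[165,0.005,-0.015,0.09,0],[165,0.01,-0.032,0.18,0],[165,0.01,-0.032,0.25,0],[165,0.01,-0.032,0.29,0],[165,0.01,-0.032,0.3,0]],
  ],
)

```text
time: 3.2
eef_pos: [441.3, 346.5, 51.2]
ee_rot: [3.133, 0.195, -0.009]
contact_force: [0.0, -0.2, -0.3]
grip_width: 30.0
```

Run:
```python
from h import *
t=r.grab_frame("top");s=r.grab_frame("scene")
crop(t,190,170,340,290,5,"t3.png");crop(s,200,160,340,280,5,"s3.png")
go([443.5,347.5,17],7.3)
```

```text
pos [443.2 347.6  54. ] head 7.17 w 30.3 F [0.19 0.45 0.36] q [0.53 0.29 1.83 0.   1.02 0.4 ] t 3.3
delta mm [ 0.4  0.1 37. ] share [0.0008 0.0002 0.074 ] spin -0.0011
```

View pics/s3.png

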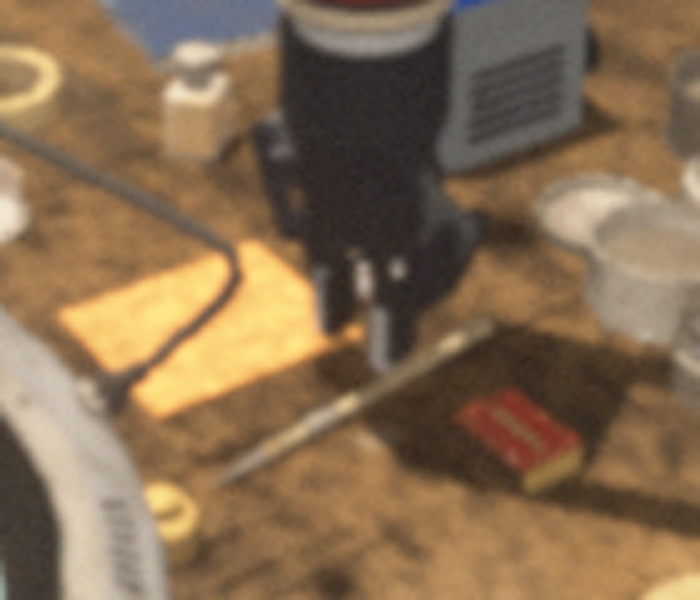

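View pics/t3.png

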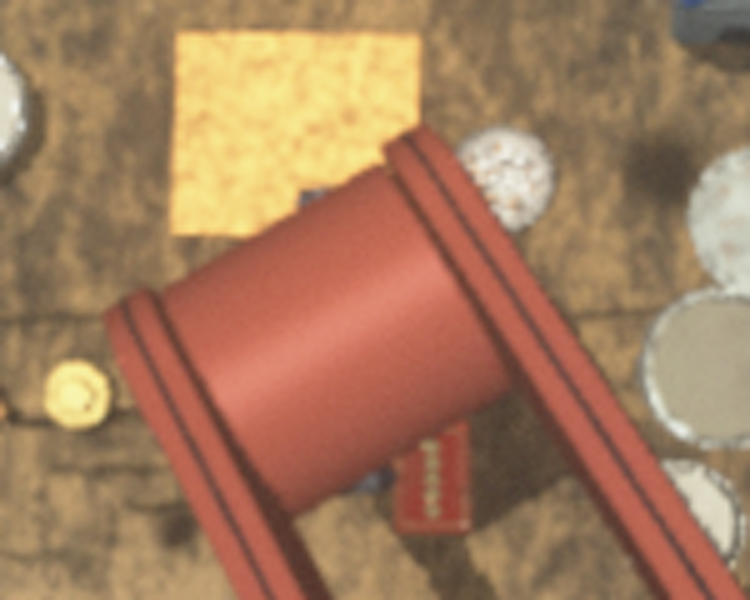

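>>> send_rows(
  deltas=[
    [[165,0,0,0.03,0],[165,0,0,0.055,0],[165,0,0,0.07,0],[165,0,0,0.075,0],[165,0,0,0.075,0]],
  ],
)

```text
time: 3.8
eef_pos: [443.4, 347.7, 16.7]
ee_rot: [3.135, 0.199, -0.001]
contact_force: [-0.9, 0.7, 0.5]
grip_width: 29.9
```

Run:
```python
from h import *
s=r.grab_frame("scene")
crop(s,200,160,340,280,5,"s4.png")
go([443.5,347.5,16.5],7.3)
```

```text
pos [443.7 347.9  17.2] head 7.27 w 30.2 F [-0.14  0.52 -0.3 ] q [0.53 0.35 1.84 0.   0.95 0.4 ] t 3.85
delta mm [-0.3  0.3  0.7] share [-0.0006  0.0007  0.0014] spin -0.0003
```

View pics/s4.png

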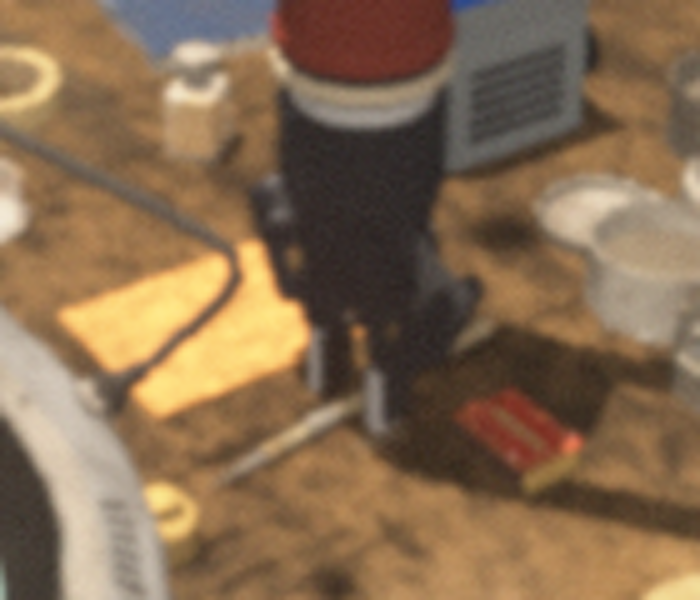

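>>> send_rows(
  deltas=[
    [[255,0,0,0,0],[255,0,0,0,0],[255,0,0,0,0],[255,0,0,0,0]],
  ],
  squeeze=60,
)

```text
time: 4.25
eef_pos: [444.2, 348.2, 17.9]
ee_rot: [-3.135, -0.199, -0.002]
contact_force: [0.3, -0.7, 3.7]
grip_width: 5.5
```

>>> send_rows(
  deltas=[
    [[255,0,0,-0.06,0],[255,0,0,-0.12,0],[255,0,0,-0.2,0],[255,0,0,-0.28,0],[255,0,0,-0.36,0]],
  ],
)

```text
time: 4.75
eef_pos: [443.3, 347.6, 198.5]
ee_rot: [3.135, 0.199, -0.001]
contact_force: [0.1, 0.7, -0.1]
grip_width: 5.5
```

Run:
```python
from h import *
go([480,127,180],-92.1)
```

```text
pos [443.3 347.6 198.5] head 7.27 w 5.5 F [ 0.11  0.74 -0.12] q [0.53 0.11 1.74 0.   1.29 0.4 ] t 4.75
delta mm [  8.5 223.5  18.5] share [0.017 0.447 0.037] spin 0.8672
```

Run:
```python
from h import *
s=r.grab_frame("scene")
crop(s,200,120,340,280,5,"s5.png")
```

```text
(no output)
```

View pics/s5.png

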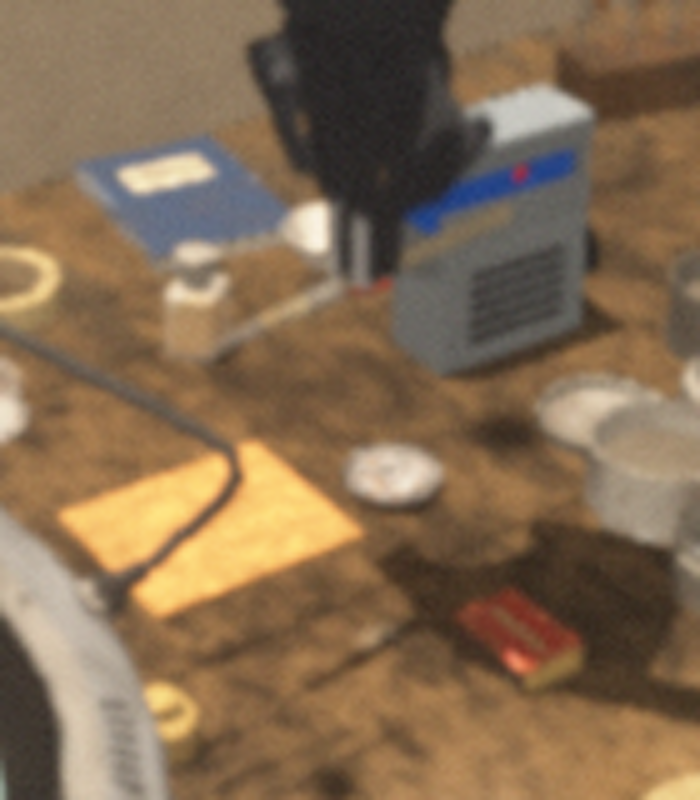

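>>> send_rows(
  deltas=[
    [[255,-0.01,0.085,0,0.07],[255,-0.02,0.17,0,0.14],[255,-0.03,0.256,0,0.21],[255,-0.04,0.342,0,0.28],[255,-0.049,0.428,0,0.35]],
  ],
)

```text
time: 5.3
eef_pos: [446.0, 131.0, 196.9]
ee_rot: [-3.011, 0.896, -0.0]
contact_force: [0.8, 0.6, -0.1]
grip_width: 5.1
```

>>> send_rows(
  deltas=[
    [[255,0,0,0,0.07],[255,0,0,0,0.14],[255,0,0,0,0.21],[255,0,0,0,0.28],[255,0,0,0,0.35]],
  ],
)

```text
time: 5.8
eef_pos: [446.3, 132.3, 196.8]
ee_rot: [2.521, -1.875, -0.0]
contact_force: [0.4, -0.1, -0.0]
grip_width: 5.4
```

>>> send_rows(
  deltas=[
    [[255,0,0,0,0.07],[255,0,0,0,0.14],[255,0,0,0,0.167],[255,0,0,0,0.167]],
  ],
)

```text
time: 6.2
eef_pos: [446.3, 132.5, 196.8]
ee_rot: [2.18, -2.262, -0.0]
contact_force: [0.1, -0.2, -0.2]
grip_width: 5.1
```

Run:
```python
from h import *
go([446,132,121],-92.1)
```

```text
pos [446.3 132.5 196.8] head -92.1 w 5.1 F [ 0.13 -0.16 -0.18] q [ 0.12 -0.13  1.98  0.    1.29  1.73] t 6.2
delta mm [ 0.5  0.3 75.8] share [0.0009 0.0005 0.1517] spin 0.0
```

>>> send_rows(
  deltas=[
    [[255,0,0,0.05,0],[255,0,0,0.1,0],[255,0,0,0.14,0],[255,0,0,0.151,0],[255,0,0,0.151,0]],
  ],
)

```text
time: 6.7
eef_pos: [445.7, 132.4, 120.9]
ee_rot: [2.181, -2.259, -0.002]
contact_force: [-0.3, -0.2, -0.4]
grip_width: 5.2
```

Run:
```python
from h import *
s=r.grab_frame("scene");t=r.grab_frame("top")
cv2.imwrite("pics/sA.png",s);cv2.imwrite("pics/tA.png",t)
crop(s,255,120,345,210,7,"s6.png");crop(t,310,130,410,230,7,"t6.png")
go([446,132,121],-92.1)
```

```text
pos [447.2 132.6 122.6] head -92.04 w 6.0 F [ 0.31 -0.12 -0.86] q [ 0.12 -0.03  2.04  0.    1.13  1.73] t 6.8
delta mm [0.6 1.2 1.6] share [0.0013 0.0023 0.0032] spin 0.0005
```

View pics/s6.png

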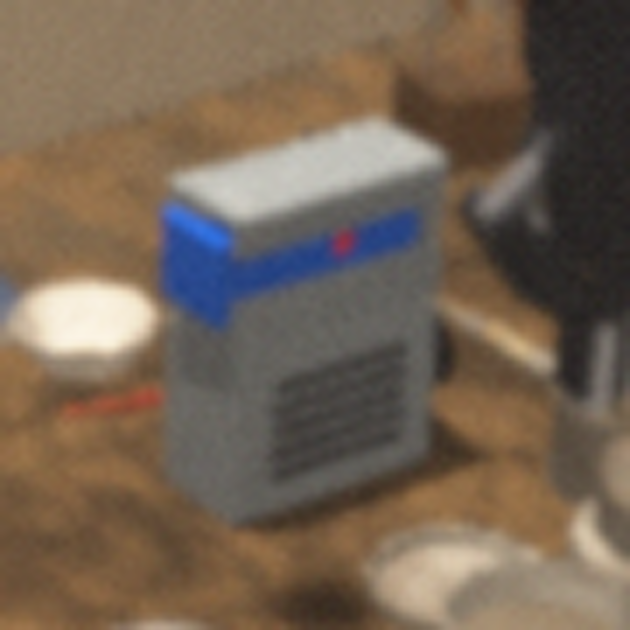

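View pics/t6.png

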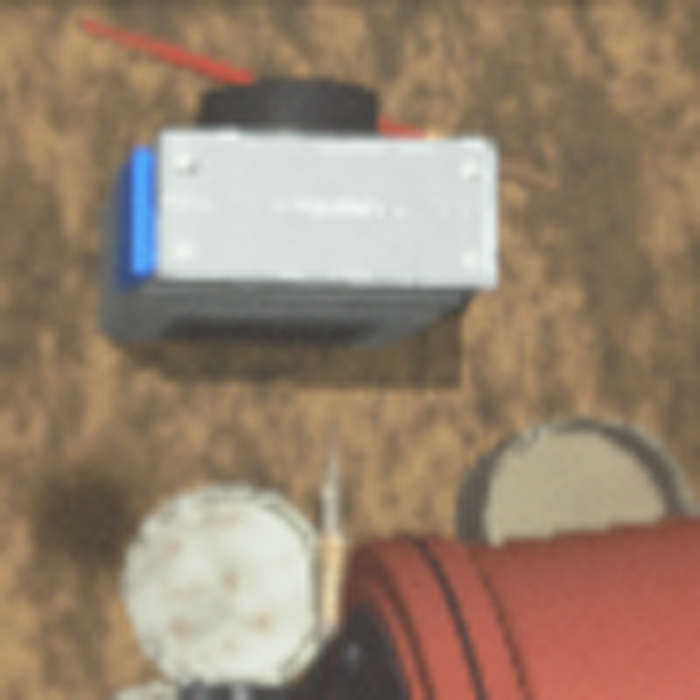

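Run:
```python
from h import *
o=r.observe();p=o['eef_pos'];M=R.from_rotvec(o['ee_rot']).as_matrix()
for L in (20,63,94):
  for dz in (8,12):
    W=p+M[:,1]*-0+ np.array([np.cos(np.radians(-2.05)),np.sin(np.radians(-2.05)),0])*L-[0,0,dz]
    a=proj("scene",W)[0];b=proj("top",W)[0]
    print(L,dz,W.round(1),a.round(1),((a-[255,120]+.5)*7-.5).round(0),((b-[310,130]+.5)*7-.5).round(0))
sA=cv2.imread("pics/sA.png");s0=cv2.imread("pics/scene0.png")
d=cv2.absdiff(sA,s0)
crop(np.clip(d.astype(int)*3,0,255).astype(np.uint8),255,120,345,210,7,"d6.png")
crop(sA,290,140,345,185,14,"s6b.png")
```

```text
20 8 [467.2 131.9 114.6] [333.4 170. ] [552. 353.] [333. 665.]
20 12 [467.2 131.9 110.6] [333.3 171.4] [551. 362.] [330. 665.]
63 8 [510.1 130.3 114.6] [322.4 163.4] [475. 307.] [333. 527.]
63 12 [510.1 130.3 110.6] [322.3 164.8] [474. 316.] [330. 528.]
94 8 [541.1 129.2 114.6] [314.8 158.9] [422. 275.] [333. 428.]
94 12 [541.1 129.2 110.6] [314.8 160.2] [421. 285.] [331. 430.]
```

View pics/d6.png

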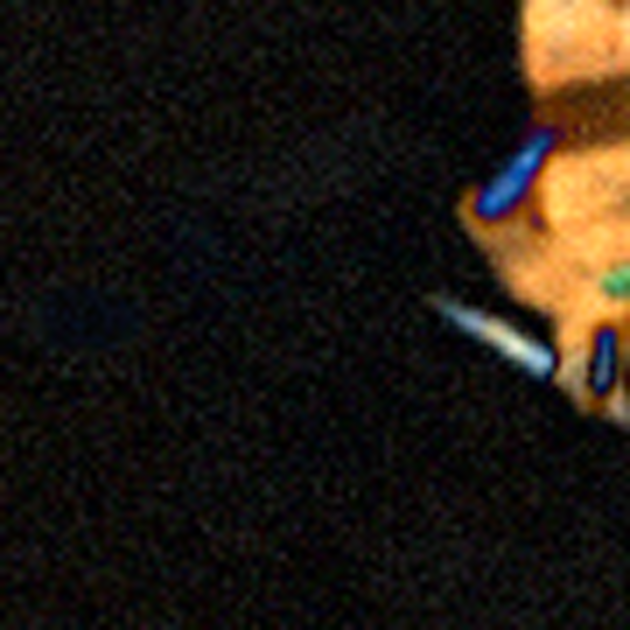

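View pics/s6b.png

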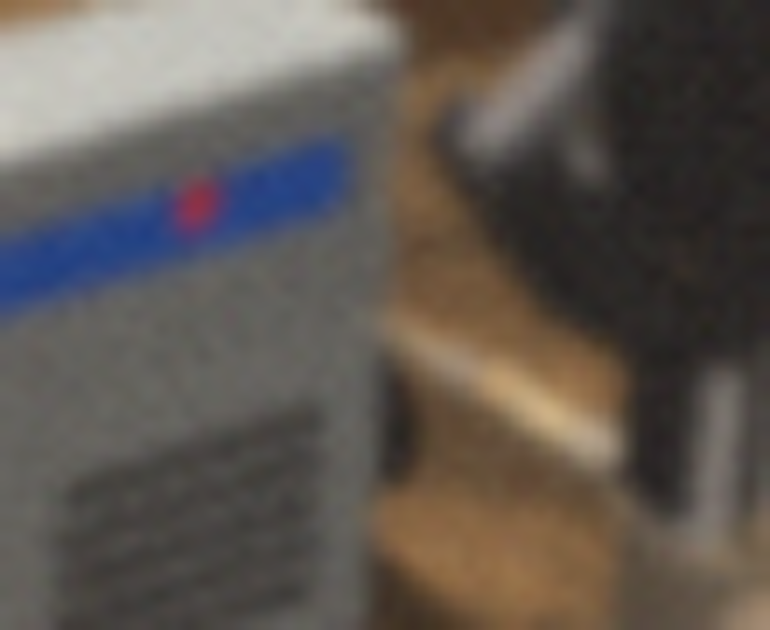

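>>> send_rows(
  deltas=[
    [[255,0,-0.03,0.002,0],[255,0,-0.055,0.002,0],[255,0,-0.07,0.002,0],[255,0,-0.075,0.002,0],[255,0,-0.075,0.002,0]],
  ],
)

```text
time: 7.3
eef_pos: [484.3, 131.1, 120.9]
ee_rot: [-2.181, 2.261, -0.0]
contact_force: [-1.1, -0.2, 0.5]
grip_width: 5.4
```

Run:
```python
from h import *
s=r.grab_frame("scene");t=r.grab_frame("top")
cv2.imwrite("pics/sB.png",s);cv2.imwrite("pics/tB.png",t)
crop(s,280,135,345,185,12,"s7.png");crop(t,320,140,400,220,8,"t7.png")
go([446,132,121],-92.1)
```

```text
pos [483.6 131.1 120.5] head -92.07 w 5.0 F [-0.58  0.45 -0.6 ] q [0.11 0.05 1.96 0.   1.13 1.71] t 7.4
delta mm [ 0.5 37.6 -0.4] share [ 0.001   0.0751 -0.0008] spin 0.0002
```

View pics/s7.png

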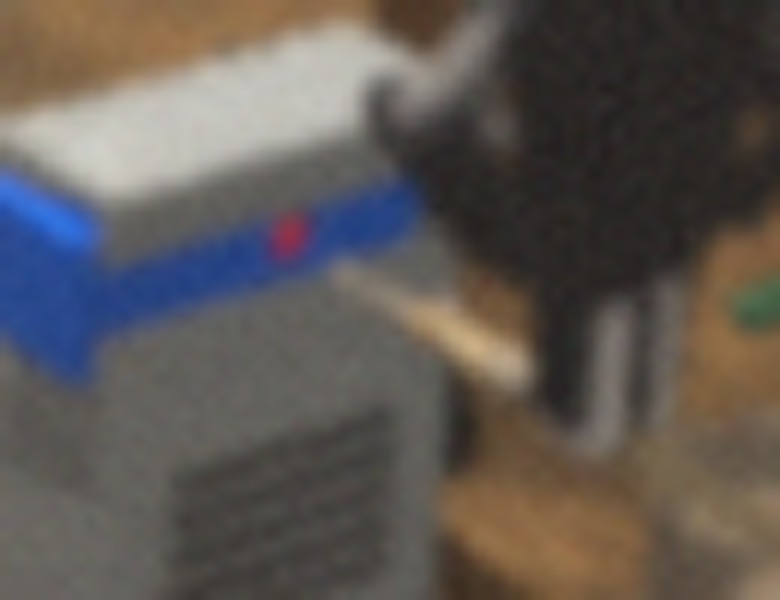

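View pics/t7.png

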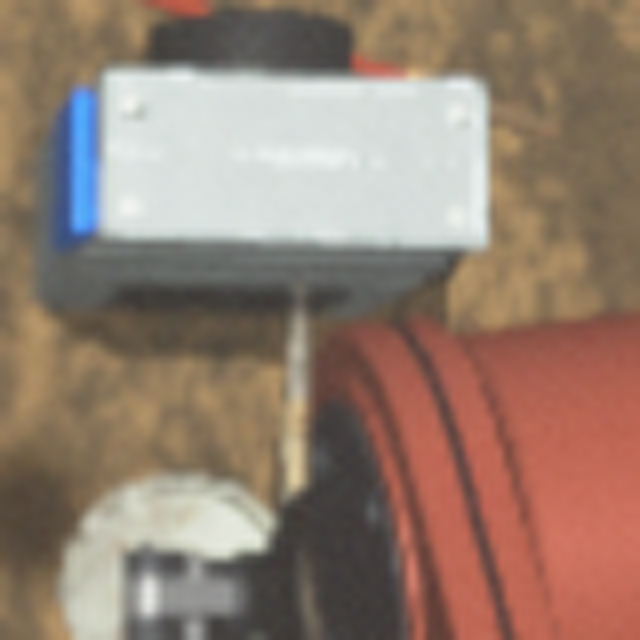

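Run:
```python
from h import *
def c(p,o,s): return (np.array(p,float)+.5)/s-.5+np.array(o)
tip=tri(c((330,265),(280,135),12),c((300,285),(320,140),8));print(tip)
print(tri(c((515,372),(280,135),12),c((295,470),(320,140),8)))
b=c((290,236),(280,135),12);print(b,onz("scene",[b],109), onz("scene",[b],107),onz("scene",[b],111))
for p,w in (((104,68),1),((488,78),1),((488,246),1),((100,240),1)): print(onz("top",[c(p,(320,140),8)],138).round(1))
```

```text
(array([576.43428479, 126.16805761, 105.98778389]), np.float64(0.7790156252796713))
(array([522.3233414 , 124.60935574, 100.96091586]), np.float64(10.145352923991402))
[303.70833333 154.20833333] [[588.37837506 127.65249683 109.        ]] [[591.37149163 124.97674064 107.        ]] [[585.38525848 130.32825302 111.        ]]
[[632.1 184.4 138. ]]
[[628.2  80.5 138. ]]
[[582.4  82.4 138. ]]
[[585.2 186.9 138. ]]
```

>>> send_rows(
  deltas=[
    [[255,0,-0.006,-0.002,0],[255,0,-0.012,-0.002,0],[255,0,-0.018,-0.002,0],[255,0,-0.02,-0.002,0]],
  ],
)

```text
time: 7.8
eef_pos: [494.4, 130.7, 121.8]
ee_rot: [-2.181, 2.261, -0.0]
contact_force: [-0.0, -0.5, 0.0]
grip_width: 5.4
```

Run:
```python
from h import *
s=r.grab_frame("scene")
cv2.imwrite("pics/sC.png",s)
crop(s,280,135,345,185,12,"s8.png")
go([446,132,121],-92.1)
```

```text
pos [494.3 130.7 121.7] head -92.08 w 5.8 F [-0.35  0.09 -0.05] q [ 0.1   0.08  1.93 -0.    1.13  1.71] t 7.85
delta mm [ 0.5 48.3  0.7] share [0.001  0.0967 0.0015] spin 0.0002
```

View pics/s8.png

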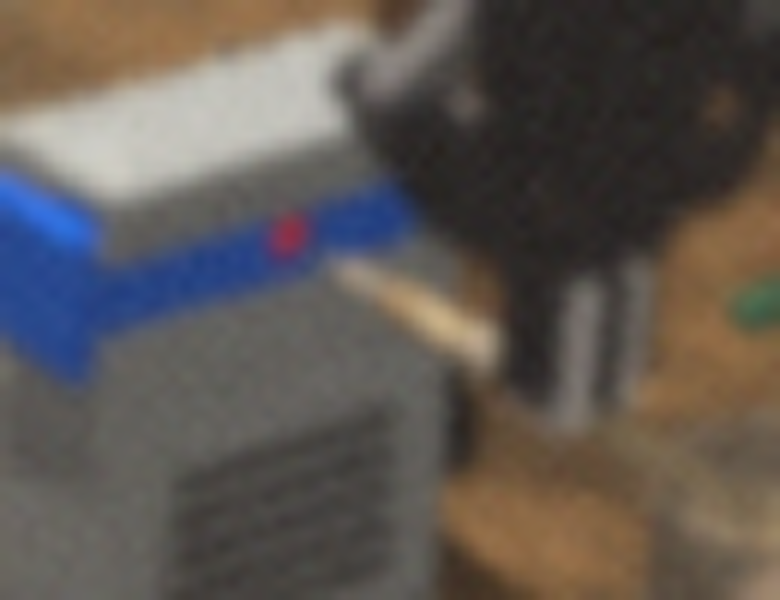

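Run:
```python
from h import *
a=cv2.imread("pics/scene0.png").astype(int)
o=[]
for n in "BC":
    b=cv2.imread(f"pics/s{n}.png").astype(int); d=np.clip(abs(b-a)*3,0,255).astype(np.uint8)
    o.append(cv2.resize(d[135:175,290:335],None,fx=8,fy=8,interpolation=cv2.INTER_CUBIC));o.append(cv2.resize(b.astype(np.uint8)[135:175,290:335],None,fx=8,fy=8,interpolation=cv2.INTER_NEAREST))
cv2.imwrite("pics/d7.png",np.vstack([np.hstack(o[:2]),np.hstack(o[2:])]))
print(proj("scene",[[586,125.9,107],[590,125.9,107]]))
```

```text
[[304.71930863 155.00358995]
 [303.77653425 154.47616785]]
```

View pics/d7.png

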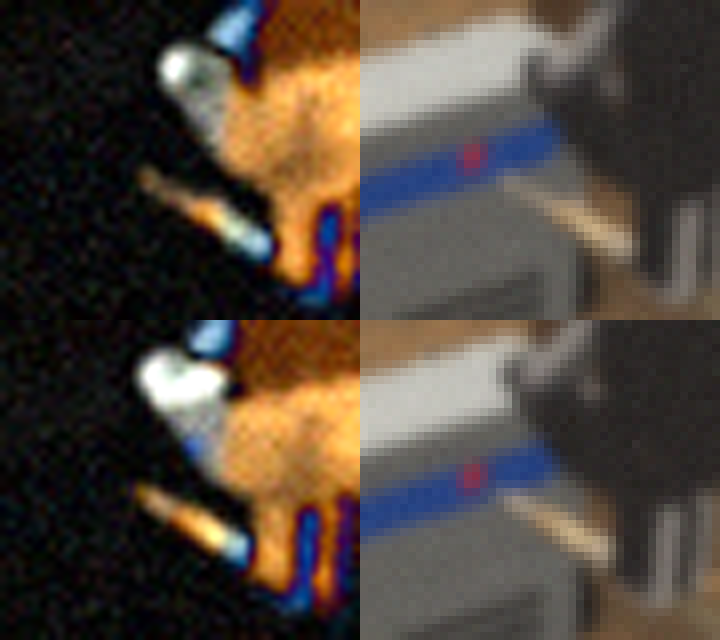

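Run:
```python
from h import *
a=cv2.imread("pics/scene0.png").astype(int);b=cv2.imread("pics/sC.png").astype(int);B=cv2.imread("pics/sB.png").astype(int)
for y in range(150,161):
    print(y,[tuple(a[y,x]-0) for x in range(302,311)]);print('   C',[tuple(b[y,x]) for x in range(302,311)])
```

```text
150 [(np.int64(84), np.int64(90), np.int64(93)), (np.int64(87), np.int64(92), np.int64(92)), (np.int64(85), np.int64(90), np.int64(91)), (np.int64(88), np.int64(92), np.int64(92)), (np.int64(90), np.int64(91), np.int64(90)), (np.int64(91), np.int64(90), np.int64(90)), (np.int64(93), np.int64(87), np.int64(85)), (np.int64(96), np.int64(84), np.int64(80)), (np.int64(98), np.int64(77), np.int64(71))]
   C [(np.int64(90), np.int64(91), np.int64(94)), (np.int64(90), np.int64(94), np.int64(96)), (np.int64(91), np.int64(94), np.int64(97)), (np.int64(90), np.int64(92), np.int64(91)), (np.int64(93), np.int64(94), np.int64(95)), (np.int64(95), np.int64(92), np.int64(90)), (np.int64(98), np.int64(91), np.int64(88)), (np.int64(101), np.int64(89), np.int64(84)), (np.int64(106), np.int64(84), np.int64(75))]
151 [(np.int64(85), np.int64(90), np.int64(91)), (np.int64(85), np.int64(88), np.int64(93)), (np.int64(89), np.int64(87), np.int64(89)), (np.int64(89), np.int64(84), np.int64(86)), (np.int64(96), np.int64(85), np.int64(80)), (np.int64(101), np.int64(81), np.int64(73)), (np.int64(105), np.int64(
[... 7179 characters left out ...]
), np.int64(95), np.int64(95)), (np.int64(85), np.int64(88), np.int64(92)), (np.int64(86), np.int64(92), np.int64(94)), (np.int64(90), np.int64(95), np.int64(96)), (np.int64(91), np.int64(94), np.int64(99)), (np.int64(90), np.int64(94), np.int64(97)), (np.int64(87), np.int64(90), np.int64(92))]
   C [(np.int64(96), np.int64(97), np.int64(99)), (np.int64(91), np.int64(93), np.int64(96)), (np.int64(95), np.int64(95), np.int64(99)), (np.int64(92), np.int64(94), np.int64(97)), (np.int64(90), np.int64(95), np.int64(98)), (np.int64(92), np.int64(98), np.int64(100)), (np.int64(91), np.int64(95), np.int64(98)), (np.int64(91), np.int64(98), np.int64(98)), (np.int64(94), np.int64(103), np.int64(108))]
```

>>> send_rows(
  deltas=[
    [[255,0,-0.004,0,0],[255,0,-0.008,0,0],[255,0,-0.008,0,0]],
  ],
)

```text
time: 8.15
eef_pos: [498.0, 130.6, 121.6]
ee_rot: [2.181, -2.261, -0.0]
contact_force: [-0.8, 0.2, -1.0]
grip_width: 5.4
```

>>> send_rows(
  deltas=[
    [[255,0,-0.004,0,0],[255,0,-0.008,0,0],[255,0,-0.008,0,0]],
  ],
)

```text
time: 8.45
eef_pos: [501.5, 130.5, 121.3]
ee_rot: [2.18, -2.26, -0.002]
contact_force: [-3.4, -0.1, -0.1]
grip_width: 5.3
```

Run:
```python
from h import *
s=r.grab_frame("scene")
cv2.imwrite("pics/sD.png",s)
crop(s,280,135,345,185,12,"s9.png")
go([446,132,121],-92.1)
```

```text
pos [501.4 130.5 121.3] head -92.07 w 5.6 F [-4.25  0.69  0.36] q [0.1  0.09 1.91 0.   1.13 1.71] t 8.5
delta mm [ 0.5 55.4  0.4] share [0.001  0.1108 0.0008] spin 0.0003
```

View pics/s9.png

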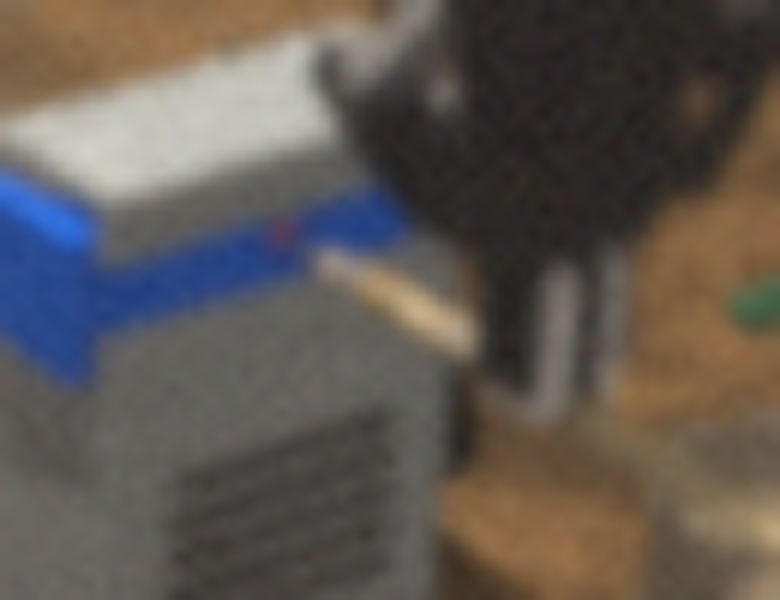

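>>> send_rows(
  deltas=[
    [[255,0,-0.004,0,0],[255,0,-0.004,0,0]],
  ],
)

```text
time: 8.7
eef_pos: [503.3, 130.4, 121.3]
ee_rot: [2.18, -2.26, -0.002]
contact_force: [-5.2, -0.1, -0.2]
grip_width: 5.4
```

>>> send_rows(
  deltas=[
    [[255,0,-0.003,0,0],[255,0,-0.003,0,0]],
  ],
)

```text
time: 8.9
eef_pos: [503.7, 130.4, 120.7]
ee_rot: [2.179, -2.259, -0.005]
contact_force: [-8.3, 0.2, 0.7]
grip_width: 5.1
```

Run:
```python
from h import *
for i in range(3): o=r.observe()
go([446,132,121],-92.1)
s=r.grab_frame("scene")
cv2.imwrite("pics/sE.png",s)
crop(s,280,135,345,185,12,"s10.png")
go([446,132,121],-92.1)
```

```text
pos [503.7 130.4 120.7] head -92.07 w 5.1 F [-8.31  0.23  0.68] q [0.1  0.1  1.91 0.   1.14 1.71] t 8.9
delta mm [ 0.5 57.7 -0. ] share [ 0.001   0.1153 -0.    ] spin 0.0003
pos [503.6 130.4 120.7] head -92.07 w 5.6 F [-7.72  0.01  0.06] q [0.1  0.1  1.91 0.   1.14 1.71] t 8.95
delta mm [ 0.5 57.7 -0. ] share [ 9.000e-04  1.153e-01 -1.000e-04] spin 0.0003
```

View pics/s10.png

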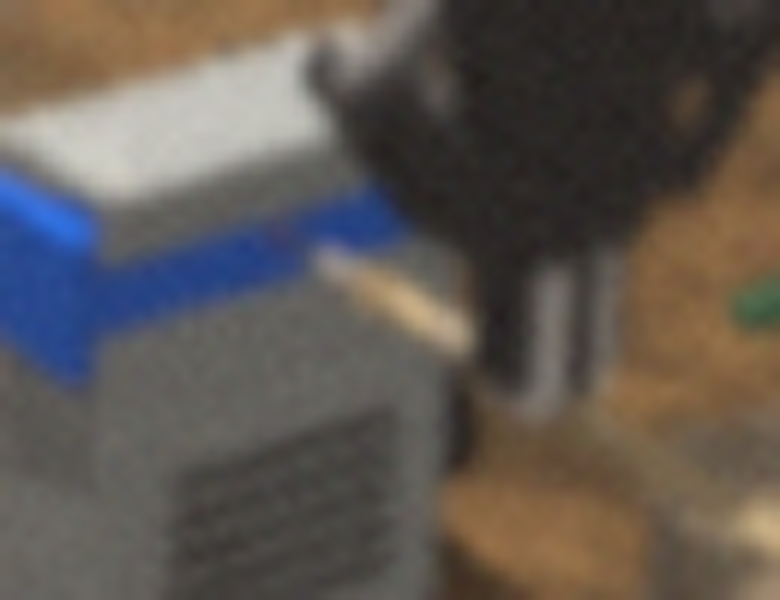

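>>> send_rows(
  deltas=[
    [[255,-0.004,0,0,0],[255,-0.008,0,0,0],[255,-0.012,0,0,0],[255,-0.016,0,0,0]],
  ],
)

```text
time: 9.35
eef_pos: [504.1, 137.4, 120.7]
ee_rot: [2.177, -2.259, -0.002]
contact_force: [-7.5, -5.2, 1.3]
grip_width: 5.1
```

Run:
```python
from h import *
go([446,132,121],-92.1)
```

```text
pos [504.1 137.4 120.7] head -92.12 w 5.1 F [-7.46 -5.25  1.28] q [ 0.12  0.11  1.9  -0.    1.14  1.72] t 9.35
delta mm [ 7.5 57.9 -0. ] share [ 1.500e-02  1.157e-01 -1.000e-04] spin -0.0002
```

>>> send_rows(
  deltas=[
    [[255,-0.004,0,0,0],[255,-0.008,0,0,0],[255,-0.012,0,0,0]],
  ],
)

```text
time: 9.65
eef_pos: [504.4, 143.0, 120.7]
ee_rot: [2.176, -2.259, -0.002]
contact_force: [-7.1, -5.7, -0.3]
grip_width: 5.2
```

Run:
```python
from h import *
go([446,132,121],-92.1)
s=r.grab_frame("scene");t=r.grab_frame("top")
crop(s,270,135,335,185,12,"s11.png");crop(t,310,140,400,210,8,"t11.png")
```

```text
pos [504.4 143.  120.7] head -92.14 w 5.2 F [-7.12 -5.69 -0.26] q [ 0.13  0.11  1.9  -0.    1.14  1.74] t 9.65
delta mm [13.2 58.  -0. ] share [ 0.0264  0.1159 -0.    ] spin -0.0004
```

View pics/s11.png

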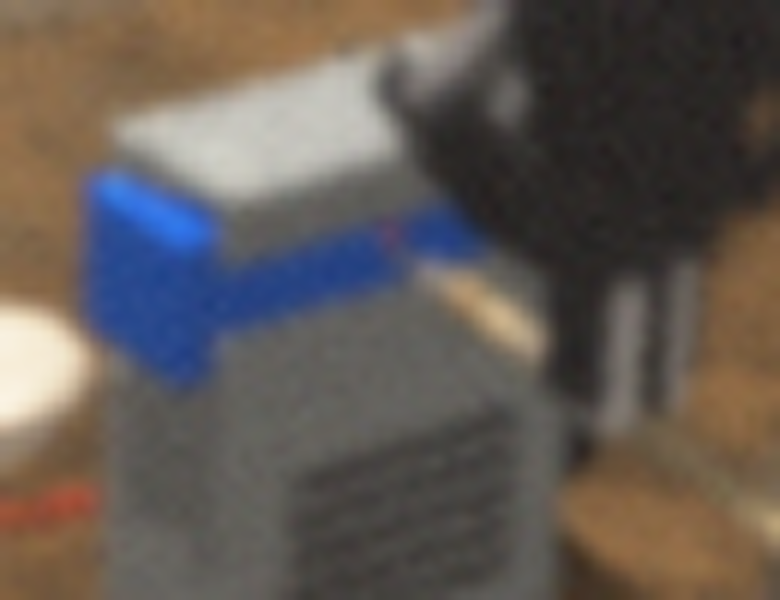

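View pics/t11.png

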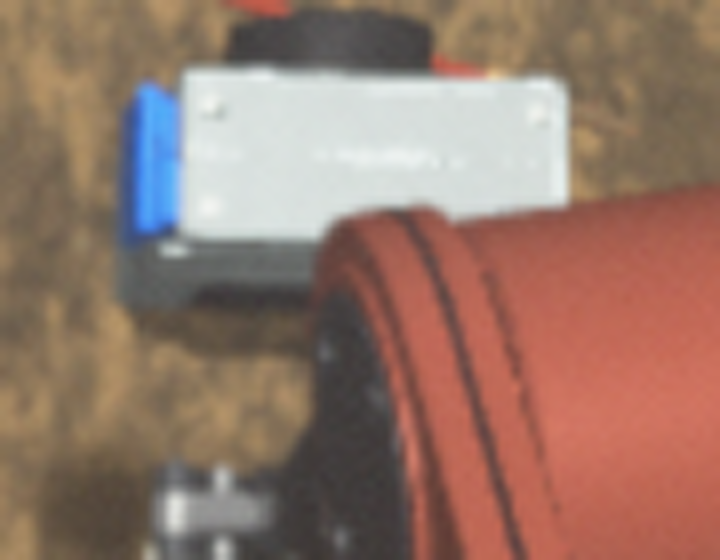

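>>> send_rows(
  deltas=[
    [[255,-0.005,0,0,0],[255,-0.01,0,0,0],[255,-0.015,0,0,0],[255,-0.02,0,0,0],[255,-0.024,0,0,0]],
  ],
)

```text
time: 10.25
eef_pos: [504.9, 155.1, 120.7]
ee_rot: [2.176, -2.259, -0.002]
contact_force: [-6.8, -4.8, -0.5]
grip_width: 5.2
```

>>> send_rows(
  deltas=[
    [[255,-0.005,0,0,0],[255,-0.01,0,0,0],[255,-0.015,0,0,0],[255,-0.02,0,0,0],[255,-0.024,0,0,0]],
  ],
)

```text
time: 10.75
eef_pos: [505.4, 167.1, 120.7]
ee_rot: [2.176, -2.259, -0.002]
contact_force: [-6.9, -5.1, -0.0]
grip_width: 5.5
```

Run:
```python
from h import *
go([446,132,121],-92.1)
```

```text
pos [505.4 167.1 120.7] head -92.14 w 5.5 F [-6.92 -5.11 -0.04] q [ 0.17  0.13  1.88 -0.    1.14  1.78] t 10.75
delta mm [37.3 58.   0. ] share [7.46e-02 1.16e-01 1.00e-04] spin -0.0003
```

>>> send_rows(
  deltas=[
    [[255,-0.005,0,0,0],[255,-0.01,0,0,0],[255,-0.015,0,0,0],[255,-0.02,0,0,0],[255,-0.024,0,0,0]],
  ],
)

```text
time: 11.25
eef_pos: [505.7, 178.9, 120.7]
ee_rot: [2.176, -2.259, -0.001]
contact_force: [-7.5, -6.6, 0.9]
grip_width: 5.1
```

>>> send_rows(
  deltas=[
    [[255,-0.005,0,0,0],[255,-0.01,0,0,0],[255,-0.015,0,0,0],[255,-0.015,0,0,0]],
  ],
)

```text
time: 11.65
eef_pos: [506.2, 186.3, 120.8]
ee_rot: [2.176, -2.259, -0.001]
contact_force: [-7.0, -6.8, 0.3]
grip_width: 5.4
```

Run:
```python
from h import *
go([446,132,121],-92.1)
s=r.grab_frame("scene");t=r.grab_frame("top");cv2.imwrite("pics/sF.png",s);cv2.imwrite("pics/tF.png",t)
crop(s,255,135,320,185,12,"s12.png");crop(t,300,140,390,210,8,"t12.png")
```

```text
pos [506.2 186.3 120.8] head -92.15 w 5.4 F [-7.02 -6.78  0.32] q [ 0.21  0.15  1.86 -0.    1.14  1.82] t 11.65
delta mm [56.5 58.2  0.1] share [0.113  0.1163 0.0003] spin -0.0004
```

View pics/s12.png

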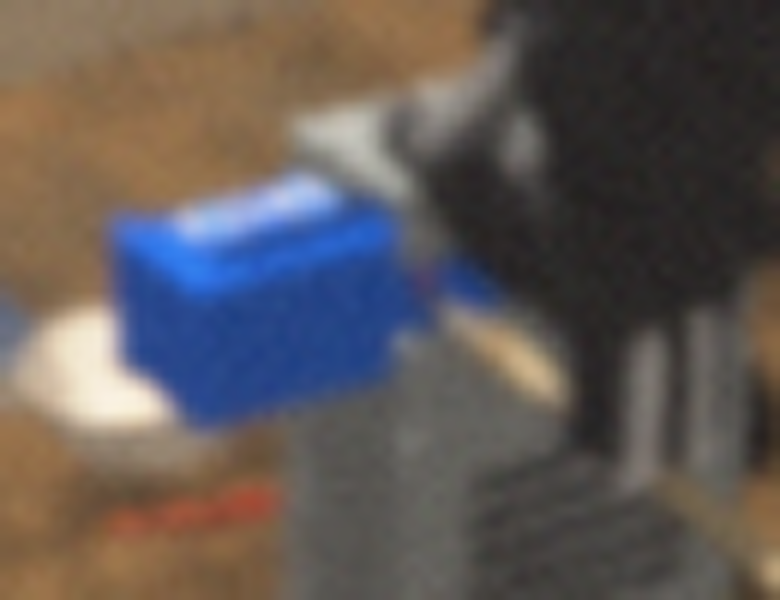

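View pics/t12.png

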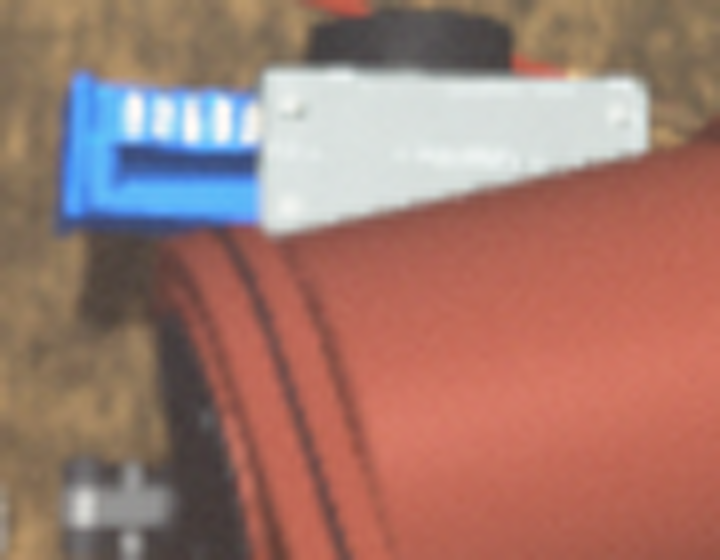

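Run:
```python
from h import *
def c(p,o,s): return (np.array(p,float)+.5)/s-.5+np.array(o)
a=onz("top",[c((68,150),(300,140),8),c((94,150),(300,140),8)],129)[:,:];print(a.round(1))
b=onz("top",[c((262,150),(300,140),8)],138);print(b.round(1))
```

```text
[[611.9 236.9 129. ]
 [611.8 229.8 129. ]]
[[609.7 185.6 138. ]]
```

>>> send_rows(
  deltas=[
    [[255,-0.005,0,0,0],[255,-0.01,0,0,0],[255,-0.01,0,0,0]],
  ],
)

```text
time: 12.05
eef_pos: [506.6, 191.0, 120.8]
ee_rot: [2.176, -2.259, -0.0]
contact_force: [-6.5, -6.8, -0.2]
grip_width: 5.4
```

Run:
```python
from h import *
go([446,132,121],-92.1)
t=r.grab_frame("top");crop(t,300,140,390,210,8,"t13.png")
def edge(n):pass
hs=t[140:170,295:345].astype(int); bl=(hs[...,0]-hs[...,2]>80)
rows=range(13,26)
print([(i+140,np.nonzero(bl[i])[0].min()+295,np.nonzero(bl[i])[0].max()+295) for i in rows if bl[i].any()])
```

```text
pos [506.6 191.  120.8] head -92.16 w 5.4 F [-6.5  -6.83 -0.2 ] q [ 0.22  0.15  1.85 -0.    1.14  1.83] t 12.05
delta mm [61.3 58.3  0.2] share [0.1225 0.1166 0.0004] spin -0.0005
[(153, np.int64(307), np.int64(331)), (154, np.int64(307), np.int64(331)), (155, np.int64(306), np.int64(331)), (156, np.int64(306), np.int64(331)), (157, np.int64(306), np.int64(331)), (158, np.int64(306), np.int64(331)), (159, np.int64(306), np.int64(330)), (160, np.int64(306), np.int64(318)), (161, np.int64(306), np.int64(330)), (162, np.int64(306), np.int64(331)), (163, np.int64(306), np.int64(331)), (164, np.int64(306), np.int64(331)), (165, np.int64(306), np.int64(331))]
```

View pics/t13.png

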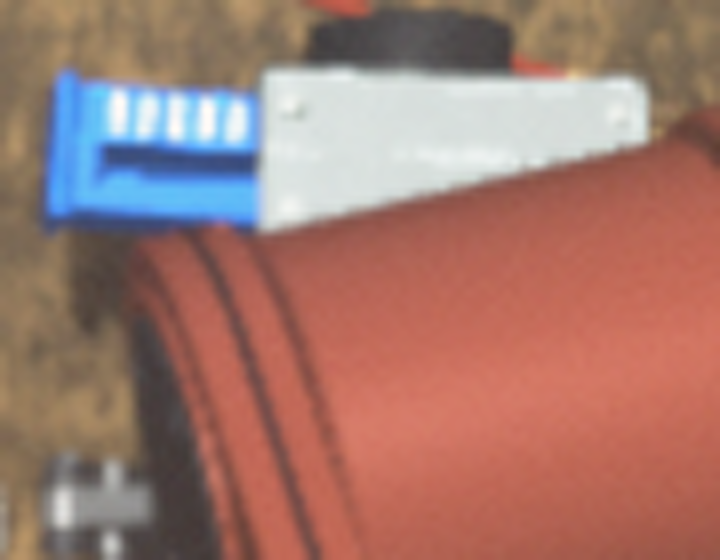

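>>> send_rows(
  deltas=[
    [[255,0.006,0,0,0],[255,0.006,0.02,0,0],[255,0.006,0.06,0,0],[255,0.006,0.11,0,0],[255,0.006,0.13,0,0]],
  ],
)

```text
time: 12.6
eef_pos: [441.8, 192.4, 121.8]
ee_rot: [-2.181, 2.26, -0.001]
contact_force: [-0.2, 0.1, -0.9]
grip_width: 5.1
```

>>> send_rows(
  deltas=[
    [[255,0,0,-0.05,0],[255,0,0,-0.1,0],[255,0,0,-0.15,0],[255,0,0,-0.16,0]],
  ],
)

```text
time: 13.0
eef_pos: [445.5, 192.9, 205.7]
ee_rot: [-2.176, 2.256, -0.007]
contact_force: [0.3, -0.3, -1.4]
grip_width: 5.4
```

Run:
```python
from h import *
s=r.grab_frame("scene");cv2.imwrite("pics/sG.png",s)
crop(s,240,110,350,190,7,"s14.png")
go([443.4,347.6,196],7.3)
```

```text
pos [445.  192.7 204.8] head -92.07 w 5.4 F [ 0.38  0.12 -0.38] q [ 0.25 -0.09  1.93 -0.    1.29  1.85] t 13.05
delta mm [-154.7    7.3    9. ] share [-0.3094  0.0145  0.018 ] spin -0.8671
```

View pics/s14.png

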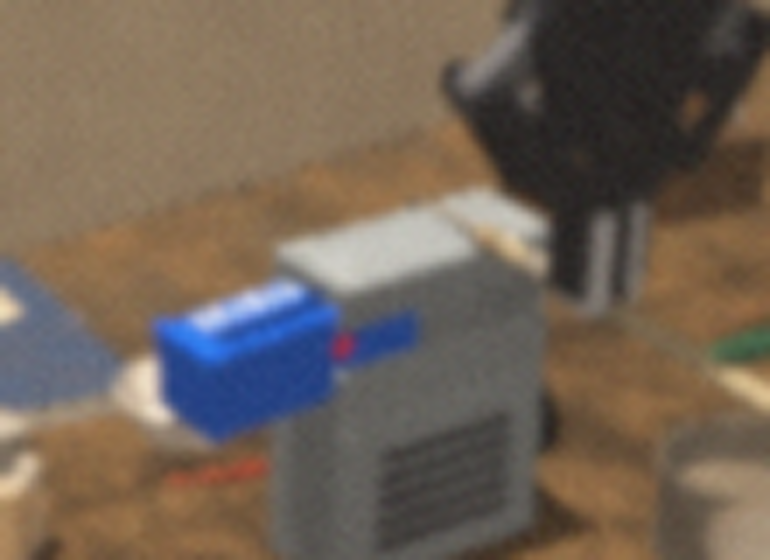

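>>> send_rows(
  deltas=[
    [[255,-0.06,0.003,0,-0.07],[255,-0.12,0.006,0.005,-0.14],[255,-0.18,0.009,0.01,-0.21],[255,-0.25,0.012,0.01,-0.28],[255,-0.309,0.0145,0.01,-0.35]],
  ],
)

```text
time: 13.55
eef_pos: [440.5, 348.2, 194.9]
ee_rot: [2.827, -1.368, -0.001]
contact_force: [1.2, 0.2, -0.7]
grip_width: 5.5
```

>>> send_rows(
  deltas=[
    [[255,0,0,0,-0.07],[255,0,0,0,-0.14],[255,0,0,0,-0.21],[255,0,0,0,-0.28],[255,0,0,0,-0.35]],
  ],
)

```text
time: 14.05
eef_pos: [440.7, 346.7, 194.9]
ee_rot: [3.125, -0.315, -0.002]
contact_force: [0.4, -0.1, -0.1]
grip_width: 5.2
```

>>> send_rows(
  deltas=[
    [[255,0,0,0.05,-0.07],[255,0,0,0.1,-0.14],[255,0,0,0.15,-0.167],[255,0,0,0.18,-0.167],[255,0,0,0.2,-0.167]],
  ],
)

```text
time: 14.55
eef_pos: [440.0, 346.2, 94.2]
ee_rot: [3.134, 0.197, -0.004]
contact_force: [-0.3, -0.1, 0.0]
grip_width: 5.0
```

Run:
```python
from h import *
s=r.grab_frame("scene")
crop(s,200,150,340,280,5,"s15.png")
go([443.4,347.6,18],7.3)
```

```text
pos [439.6 346.   93.4] head 7.18 w 5.0 F [-1.46 -0.69 -2.16] q [ 0.53  0.23  1.82 -0.    1.1   0.4 ] t 14.6
delta mm [ 4.2 -1.3 75.4] share [ 0.0084 -0.0026  0.1508] spin -0.001
```

View pics/s15.png

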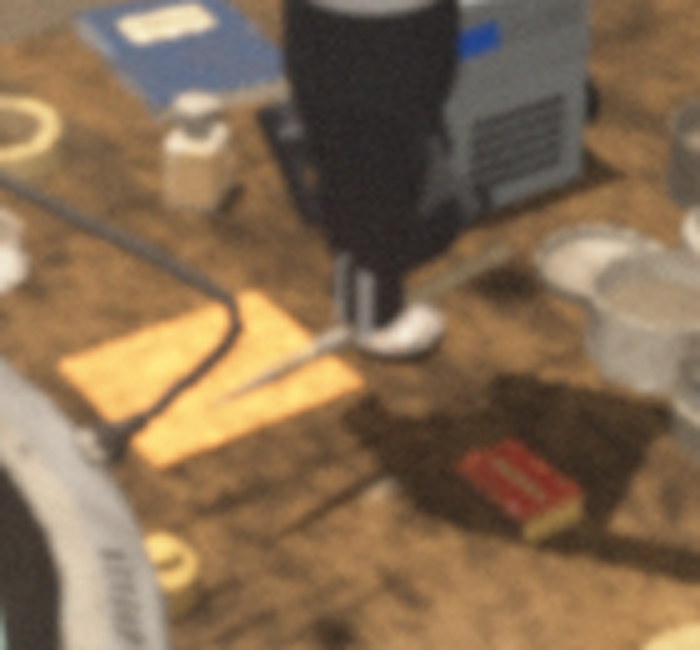

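>>> send_rows(
  deltas=[
    [[255,0.004,0,0.05,0],[255,0.008,0,0.09,0],[255,0.008,0,0.12,0],[255,0.008,0,0.135,0],[255,0.008,0,0.14,0]],
  ],
)

```text
time: 15.1
eef_pos: [444.8, 347.2, 26.2]
ee_rot: [3.135, 0.199, -0.001]
contact_force: [-0.6, 0.0, -0.9]
grip_width: 5.6
```

>>> send_rows(
  deltas=[
    [[255,0,0,0.003,0],[255,0,0,0.007,0],[255,0,0,0.01,0],[255,0,0,0.01,0]],
  ],
)

```text
time: 15.5
eef_pos: [445.1, 347.5, 22.0]
ee_rot: [-3.135, -0.199, -0.001]
contact_force: [-0.6, -0.6, 0.1]
grip_width: 5.3
```

Run:
```python
from h import *
go([443.4,347.6,18],7.3)
```

```text
pos [445.1 347.5  22. ] head 7.28 w 5.3 F [-0.55 -0.58  0.1 ] q [0.52 0.35 1.83 0.   0.96 0.4 ] t 15.5
delta mm [-1.7 -0.4  4. ] share [-0.0034 -0.0007  0.008 ] spin -0.0002
```

>>> send_rows(
  deltas=[
    [[255,0,0,0.004,0],[255,0,0,0.008,0],[255,0,0,0.008,0]],
  ],
)

```text
time: 15.8
eef_pos: [445.2, 347.5, 17.9]
ee_rot: [-3.135, -0.199, -0.001]
contact_force: [-1.0, 0.0, 1.2]
grip_width: 5.2
```

Run:
```python
from h import *
go([443.4,347.6,18],7.3)
s=r.grab_frame("scene")
crop(s,200,150,340,280,5,"s16.png")
```

```text
pos [445.2 347.5  17.9] head 7.28 w 5.2 F [-0.98  0.01  1.17] q [ 0.52  0.35  1.83 -0.    0.95  0.4 ] t 15.8
delta mm [-1.7 -0.4 -0.1] share [-0.0035 -0.0007 -0.0002] spin -0.0002
```

View pics/s16.png

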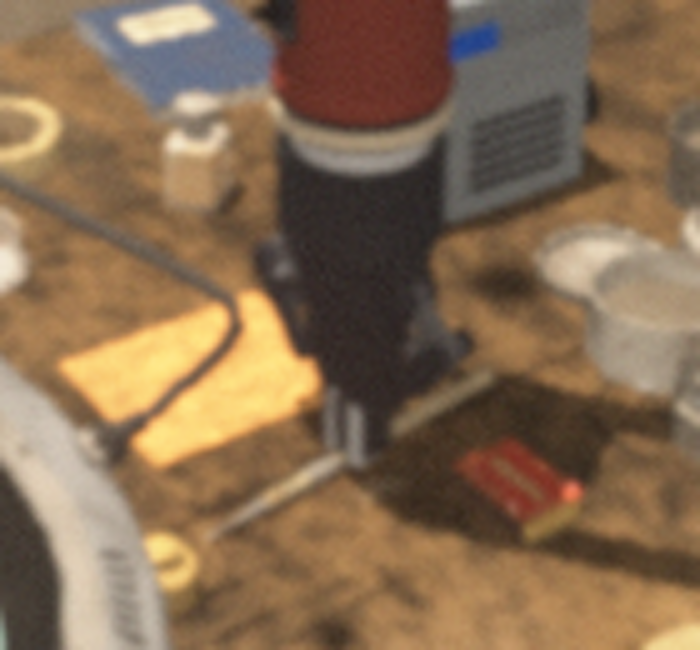

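>>> send_rows(
  deltas=[
    [[200,0,0,0,0],[175,0,0,0,0],[165,0,0,0,0],[165,0,0,0,0]],
  ],
)

```text
time: 16.25
eef_pos: [444.9, 347.3, 17.6]
ee_rot: [3.135, 0.199, -0.0]
contact_force: [-0.0, 0.4, -0.7]
grip_width: 30.0
```

>>> send_rows(
  deltas=[
    [[165,0,0,-0.04,0],[165,0,0,-0.11,0],[165,0,0,-0.2,0],[165,0,0,-0.3,0],[165,0,0,-0.36,0]],
  ],
)

```text
time: 16.75
eef_pos: [446.2, 348.1, 202.1]
ee_rot: [-3.133, -0.199, -0.007]
contact_force: [1.4, -0.1, 0.3]
grip_width: 30.3
```

Run:
```python
from h import *
go([612,210,220],-2.1)
s=r.grab_frame("scene");t=r.grab_frame("top")
crop(s,200,130,340,280,5,"s17.png");crop(t,190,130,340,250,5,"t17.png")
```

```text
pos [446.2 348.1 202.1] head 7.28 w 30.3 F [ 1.36 -0.13  0.3 ] q [ 0.52  0.11  1.73 -0.    1.29  0.4 ] t 16.75
delta mm [147.  158.  -17.5] share [ 0.294   0.3159 -0.035 ] spin 0.0818
```

View pics/s17.png

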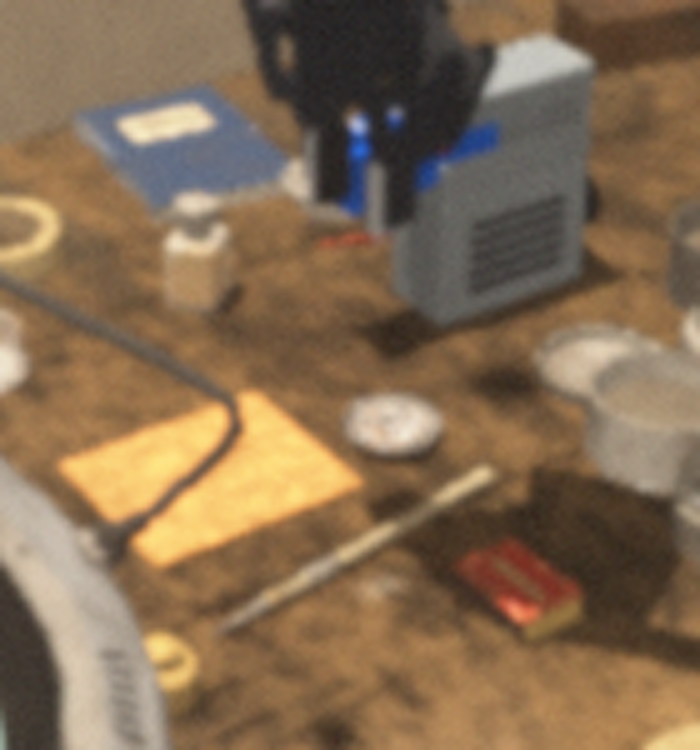

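View pics/t17.png

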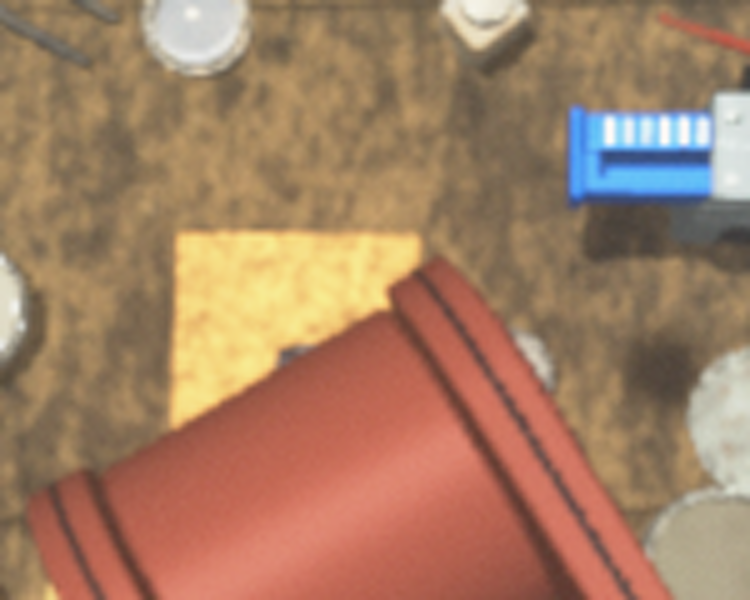

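Run:
```python
from h import *
def c(p,o,s): return (np.array(p,float)+.5)/s-.5+np.array(o)
P=[(570,108),(585,106),(585,203),(570,206),(600,117),(600,193),(712,92),(712,200),(712,117),(712,196)]
for p,z in zip(P,[129]*4+[127]*2+[138]*2+[127]*2): print(p,onz("top",[c(p,(190,130),5)],z).round(1))
```

```text
(570, 108) [[627.7 246.2 129. ]]
(585, 106) [[628.5 239.7 129. ]]
(585, 203) [[585.8 240.7 129. ]]
(570, 206) [[584.6 247.2 129. ]]
(600, 117) [[623.9 233.1 127. ]]
(600, 193) [[590.4 233.8 127. ]]
(712, 92) [[632.2 185.6 138. ]]
(712, 200) [[585.1 187.  138. ]]
(712, 117) [[623.3 184.2 127. ]]
(712, 196) [[588.5 185.2 127. ]]
```

>>> send_rows(
  deltas=[
    [[75,0.055,0.06,0,0.02],[75,0.11,0.12,0,0.04],[75,0.17,0.19,0,0.06],[75,0.23,0.25,0,0.082],[75,0.283,0.313,0,0.082]],
  ],
)

```text
time: 17.35
eef_pos: [605.8, 208.6, 196.2]
ee_rot: [3.141, -0.06, -0.003]
contact_force: [-0.1, 0.1, 0.9]
grip_width: 60.2
```

Run:
```python
from h import *
go([606,210,106],-2.1)
s=r.grab_frame("scene");crop(s,240,90,340,190,6,"s18.png")
go([606,210,106],-2.1)
```

```text
pos [605.8 208.6 196.2] head -2.2 w 60.2 F [-0.06  0.12  0.9 ] q [0.21 0.3  1.53 0.   1.32 0.25] t 17.35
delta mm [ 0.3 -1.4 90.2] share [ 0.0005 -0.0028  0.1803] spin -0.0008
pos [609.9 203.6 196.2] head -2.34 w 60.3 F [ 0.04 -4.63  0.89] q [ 0.2   0.3   1.53 -0.    1.32  0.24] t 17.4
delta mm [-4.3 -6.5 90.2] share [-0.0087 -0.0129  0.1804] spin -0.0021
```

View pics/s18.png

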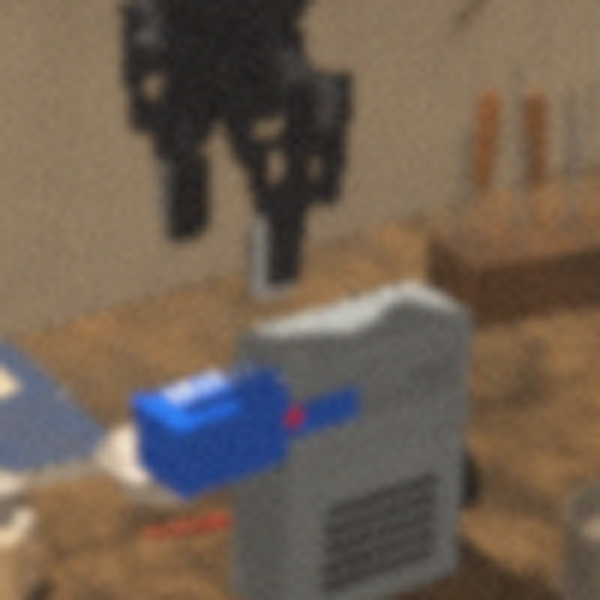

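>>> send_rows(
  deltas=[
    [[75,-0.007,-0.012,0.02,0],[75,-0.007,-0.012,0.04,0],[75,-0.007,-0.012,0.06,0],[75,-0.007,-0.012,0.06,0]],
  ],
)

```text
time: 17.8
eef_pos: [599.5, 216.7, 164.6]
ee_rot: [3.14, -0.056, -0.008]
contact_force: [-0.6, 0.3, 0.2]
grip_width: 60.2
```

Run:
```python
from h import *
go([606,210,106],-2.1)
s=r.grab_frame("scene");crop(s,240,90,340,190,6,"s19.png")
go([606,210,106],-2.1)
```

```text
pos [599.5 216.7 164.6] head -2.03 w 60.2 F [-0.61  0.31  0.22] q [0.22 0.32 1.56 0.   1.26 0.26] t 17.8
delta mm [ 7.1  6.4 58.6] share [0.0141 0.0128 0.1171] spin 0.0006
pos [600.2 216.8 165.9] head -2.03 w 60.6 F [-0.3   0.26 -0.05] q [0.22 0.32 1.56 0.   1.27 0.26] t 17.85
delta mm [ 6.2  6.5 59.9] share [0.0125 0.0131 0.1197] spin 0.0006
```

View pics/s19.png

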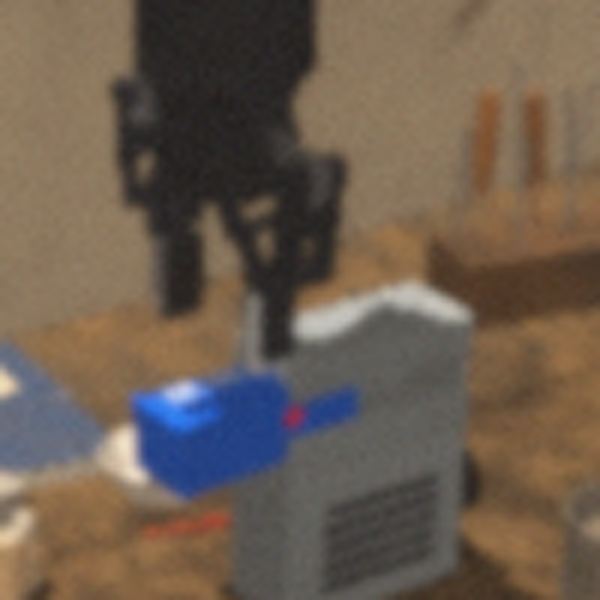

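>>> send_rows(
  deltas=[
    [[75,0.012,0.013,0,0],[75,0.012,0.013,0.02,0],[75,0.012,0.013,0.05,0],[75,0.012,0.013,0.05,0]],
  ],
)

```text
time: 18.25
eef_pos: [605.7, 208.9, 139.3]
ee_rot: [3.14, -0.059, -0.008]
contact_force: [-0.3, 0.3, -1.1]
grip_width: 60.5
```

Run:
```python
from h import *
s=r.grab_frame("scene");crop(s,240,90,340,190,6,"s20.png")
go([606,210,106],-2.1)
```

```text
pos [606.2 209.1 140.3] head -2.13 w 60.5 F [-0.2   0.13 -0.54] q [0.21 0.35 1.57 0.   1.22 0.25] t 18.3
delta mm [-0.1 -0.9 34.3] share [-0.0001 -0.0019  0.0686] spin -0.0003
```

View pics/s20.png

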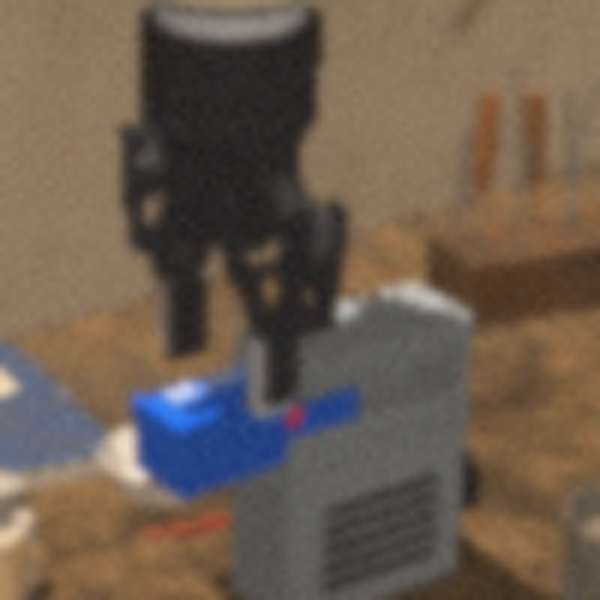

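>>> send_rows(
  deltas=[
    [[75,0,-0.006,0.02,0],[75,0,-0.006,0.045,0],[75,0,-0.006,0.065,0],[75,0,-0.006,0.068,0],[75,0,-0.006,0.068,0]],
  ],
)

```text
time: 18.8
eef_pos: [607.2, 212.3, 107.7]
ee_rot: [3.141, -0.058, -0.002]
contact_force: [-0.8, -0.2, -0.5]
grip_width: 60.6
```

Run:
```python
from h import *
s=r.grab_frame("scene");crop(s,240,90,340,190,6,"s21.png")
go([606,210,106],-2.1)
```

```text
pos [607.7 212.4 108.5] head -2.12 w 60.4 F [-1.25  0.12 -0.55] q [ 0.21  0.39  1.59 -0.    1.17  0.25] t 18.85
delta mm [-1.6  2.5  2.5] share [-0.0033  0.0049  0.005 ] spin -0.0002
```

View pics/s21.png

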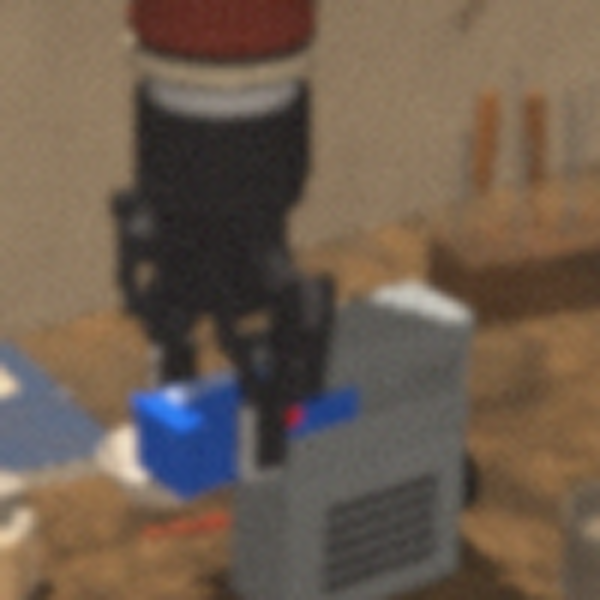

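>>> send_rows(
  deltas=[
    [[130,-0.002,0,0,0],[180,-0.002,0,0,0],[255,-0.002,0,0,0],[255,-0.002,0,0,0],[255,-0.002,0,0,0]],
  ],
  squeeze=40,
)

```text
time: 19.35
eef_pos: [607.3, 212.6, 109.5]
ee_rot: [-3.141, 0.058, -0.002]
contact_force: [0.2, 0.7, 4.4]
grip_width: 33.6
```

Run:
```python
from h import *
go([606,210,106],-2.1)
```

```text
pos [607.3 212.6 109.5] head -2.12 w 33.6 F [0.16 0.71 4.36] q [ 0.21  0.39  1.59 -0.    1.17  0.25] t 19.35
delta mm [-1.2  2.6  3.5] share [-0.0024  0.0052  0.007 ] spin -0.0002
```

>>> send_rows(
  deltas=[
    [[255,0,-0.008,-0.003,0],[255,0,-0.018,-0.004,0],[255,0,-0.028,-0.004,0],[255,0,-0.036,-0.004,0]],
  ],
)

```text
time: 19.75
eef_pos: [607.7, 229.4, 109.7]
ee_rot: [3.139, -0.058, 0.0]
contact_force: [4.1, -4.4, -4.0]
grip_width: 33.0
```

Run:
```python
from h import *
s=r.grab_frame("scene");crop(s,240,90,340,190,6,"s22.png")
go([606,210,106],-2.1)
```

```text
pos [607.7 230.  109.7] head -2.11 w 33.3 F [ 3.44 -2.81 -3.77] q [ 0.24  0.4   1.57 -0.    1.17  0.28] t 19.8
delta mm [-0.9 20.1  3.7] share [-0.0019  0.0401  0.0074] spin -0.0001
```

View pics/s22.png

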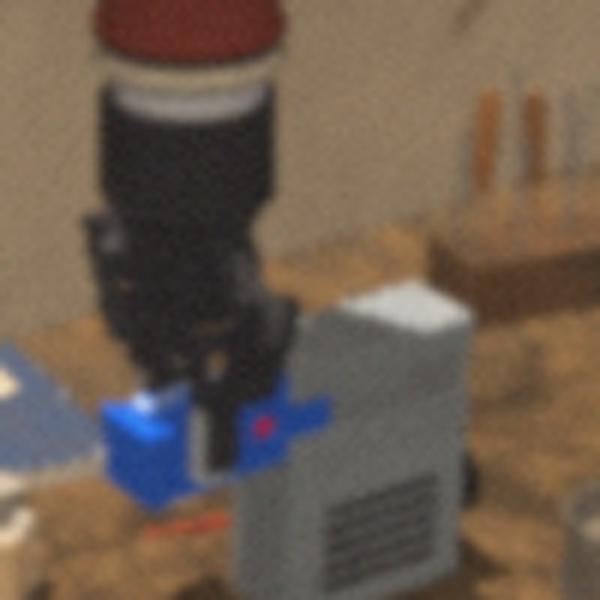

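>>> send_rows(
  deltas=[
    [[255,0.001,-0.014,0.002,0],[255,0.001,-0.028,0.002,0],[255,0.001,-0.042,0.002,0],[255,0.001,-0.056,0.002,0],[255,0.001,-0.07,0.002,0]],
  ],
)

```text
time: 20.3
eef_pos: [608.7, 266.4, 109.5]
ee_rot: [-3.141, 0.058, 0.001]
contact_force: [-0.5, 0.0, -2.0]
grip_width: 33.0
```

>>> send_rows(
  deltas=[
    [[255,0,-0.014,0,0],[255,0,-0.028,0,0],[255,0,-0.028,0,0]],
  ],
)

```text
time: 20.6
eef_pos: [609.6, 280.6, 109.7]
ee_rot: [-3.141, 0.057, -0.0]
contact_force: [0.1, -0.7, -1.4]
grip_width: 33.4
```

Run:
```python
from h import *
t=r.grab_frame("top");s=r.grab_frame("scene");crop(s,220,90,340,190,6,"s23.png");crop(t,260,120,400,210,5,"t23.png")
go([606,210,106],-2.1)
```

```text
pos [609.6 279.6 109.6] head -2.09 w 33.2 F [ 0.23 -0.47 -0.68] q [ 0.31  0.45  1.51 -0.    1.19  0.35] t 20.7
delta mm [-1.1 69.6  3.7] share [-0.0022  0.1393  0.0073] spin 0.0001
```

View pics/s23.png

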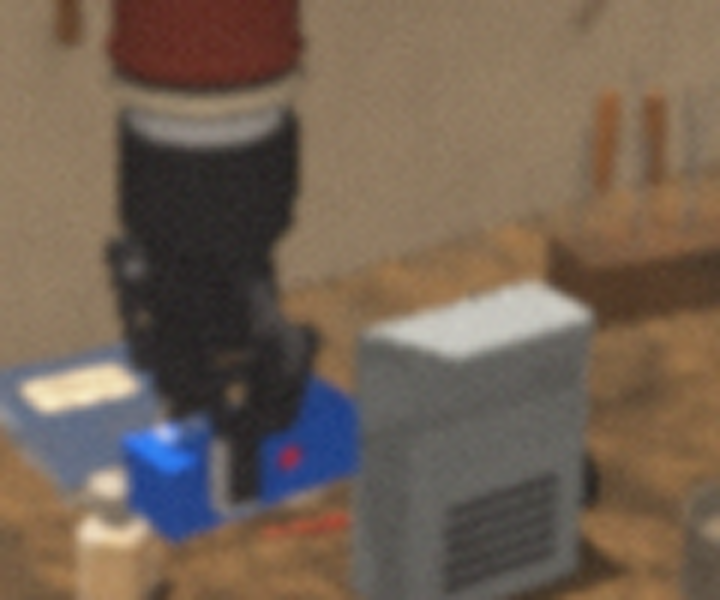

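View pics/t23.png

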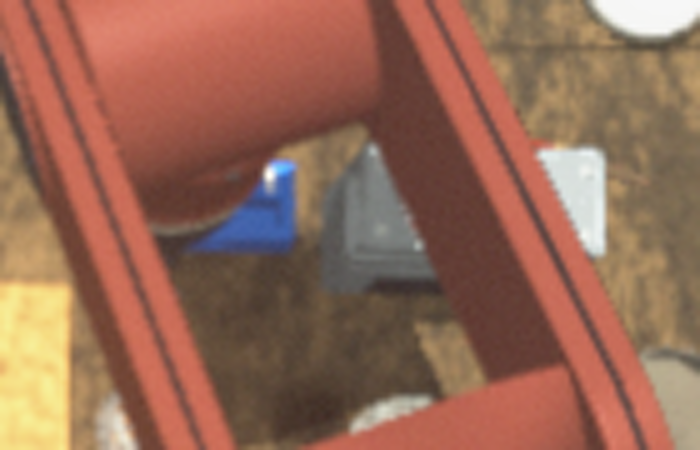

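>>> send_rows(
  deltas=[
    [[255,-0.02,-0.03,-0.03,0],[255,-0.05,-0.08,-0.05,0],[255,-0.09,-0.14,-0.05,0],[255,-0.13,-0.19,-0.05,0],[255,-0.143,-0.212,-0.05,0]],
  ],
)

```text
time: 21.2
eef_pos: [540.0, 390.8, 135.8]
ee_rot: [-3.14, 0.055, 0.0]
contact_force: [0.4, 0.7, -1.3]
grip_width: 33.1
```

>>> send_rows(
  deltas=[
    [[255,0,0,0,0],[255,0,0,0.03,0],[255,0,0,0.07,0],[255,0,0,0.1,0],[255,0,0,0.1,0]],
  ],
)

```text
time: 21.7
eef_pos: [540.7, 385.5, 80.5]
ee_rot: [3.137, -0.061, -0.009]
contact_force: [-0.7, -0.2, -1.7]
grip_width: 33.8
```

Run:
```python
from h import *
t=r.grab_frame("top");s=r.grab_frame("scene");crop(s,180,110,320,250,5,"s24.png");crop(t,190,120,330,240,5,"t24.png")
go([541.9,388.1,24],-2.1)
```

```text
pos [542.3 387.   83.8] head -2.19 w 33.5 F [ 0.85  0.04 -1.01] q [ 0.5   0.47  1.53 -0.    1.14  0.54] t 21.8
delta mm [-0.4 -1.2 59.8] share [-0.0008 -0.0024  0.1196] spin -0.0008
```

View pics/s24.png

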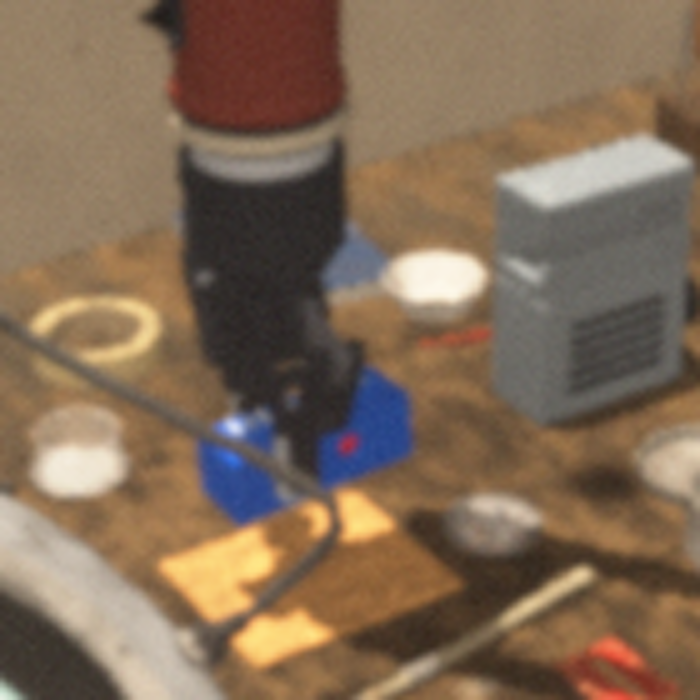

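View pics/t24.png

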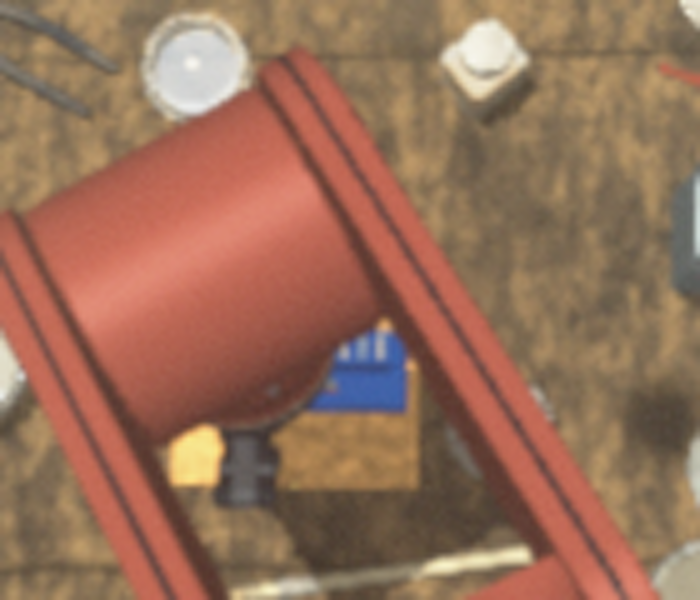

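Run:
```python
from h import *
def c(p,o,s): return (np.array(p,float)+.5)/s-.5+np.array(o)
print(onz("top",[c((407,411),(190,120),5)],101).round(1), onz("top",[c((420,489),(190,120),5)],5))
```

```text
[[520.2 318.3 101. ]] [[489.40752146 310.5934273    5.        ]]
```

>>> send_rows(
  deltas=[
    [[255,0.001,-0.006,0.03,0],[255,0.001,-0.006,0.06,0],[255,0.001,-0.006,0.085,0],[255,0.001,-0.006,0.1,0],[255,0.001,-0.006,0.1,0]],
  ],
)

```text
time: 22.3
eef_pos: [541.4, 390.2, 32.3]
ee_rot: [3.139, -0.058, -0.005]
contact_force: [-0.4, -0.1, -2.1]
grip_width: 33.4
```

>>> send_rows(
  deltas=[
    [[255,0,0,0.003,0],[255,0,0,0.006,0],[255,0,0,0.006,0]],
  ],
)

```text
time: 22.6
eef_pos: [543.1, 391.1, 32.2]
ee_rot: [-3.141, 0.058, -0.001]
contact_force: [0.3, 0.0, -1.0]
grip_width: 33.6
```

Run:
```python
from h import *
go([542.9,390,24],-2.1)
s=r.grab_frame("scene");crop(s,180,130,320,250,5,"s25.png")
```

```text
pos [543.1 391.1  32.2] head -2.12 w 33.6 F [ 0.34  0.01 -1.04] q [ 0.51  0.54  1.54 -0.    1.06  0.54] t 22.6
delta mm [-0.2  1.2  8.2] share [-0.0004  0.0023  0.0164] spin -0.0002
```

View pics/s25.png

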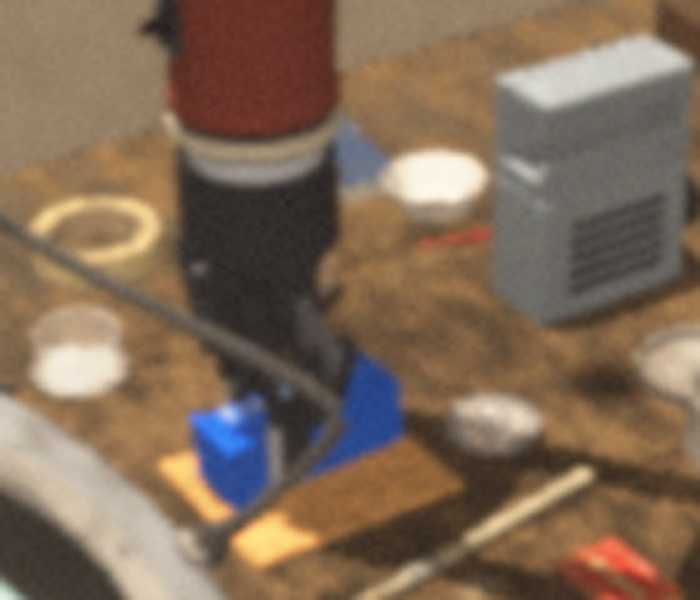

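Lower in small steps until contact.

>>> send_rows(
  deltas=[
    [[255,0,0.002,0.004,0],[255,0,0.002,0.008,0],[255,0,0.002,0.011,0],[255,0,0.002,0.011,0]],
  ],
)

```text
time: 23.05
eef_pos: [542.9, 389.9, 26.6]
ee_rot: [3.141, -0.058, 0.0]
contact_force: [-2.1, -0.9, 2.3]
grip_width: 33.5
```

>>> send_rows(
  deltas=[
    [[255,0,0,0.003,0],[255,0,0,0.003,0]],
  ],
)

```text
time: 23.25
eef_pos: [542.9, 389.8, 26.4]
ee_rot: [3.141, -0.058, -0.0]
contact_force: [-5.7, -5.4, 11.7]
grip_width: 33.7
```

>>> send_rows(
  deltas=[
    [[255,0,0,0.002,0],[255,0,0,0.002,0]],
  ],
)

```text
time: 23.45
eef_pos: [542.9, 389.8, 26.3]
ee_rot: [3.141, -0.057, -0.0]
contact_force: [-7.7, -7.0, 17.1]
grip_width: 33.5
```

>>> send_rows(
  deltas=[
    [[255,0,0,-0.004,0],[255,0,0,-0.005,0],[255,0,0,-0.005,0]],
  ],
)

```text
time: 23.75
eef_pos: [543.1, 390.2, 26.5]
ee_rot: [-3.141, 0.058, -0.001]
contact_force: [-0.8, -1.0, 3.8]
grip_width: 33.2
```

>>> send_rows(
  deltas=[
    [[130,0,0,0,0],[110,0,0,0,0],[90,0,0,0,0],[75,0,0,0,0]],
  ],
)

```text
time: 24.15
eef_pos: [542.6, 389.9, 25.9]
ee_rot: [3.141, -0.058, -0.001]
contact_force: [0.1, 0.9, 0.2]
grip_width: 60.5
```

>>> send_rows(
  deltas=[
    [[75,0,0,-0.03,0],[75,0,0,-0.09,0],[75,0,0,-0.18,0],[75,0,0,-0.27,0],[75,0,0,-0.36,0]],
  ],
)

```text
time: 24.65
eef_pos: [542.7, 389.9, 209.2]
ee_rot: [-3.141, 0.058, -0.001]
contact_force: [0.7, -0.2, -0.2]
grip_width: 60.5
```

Run:
```python
from h import *
s=r.grab_frame("scene");crop(s,180,110,320,250,5,"s26.png")
go([350,-200,240])
```

```text
pos [546.3 392.  219.6] head -2.11 w 60.5 F [2.63 1.75 6.32] q [0.51 0.34 1.43 0.   1.36 0.54] t 24.7
delta mm [-174.1  598.7  -27.1] share [-0.3481  1.1974 -0.0541] spin 0
```

View pics/s26.png

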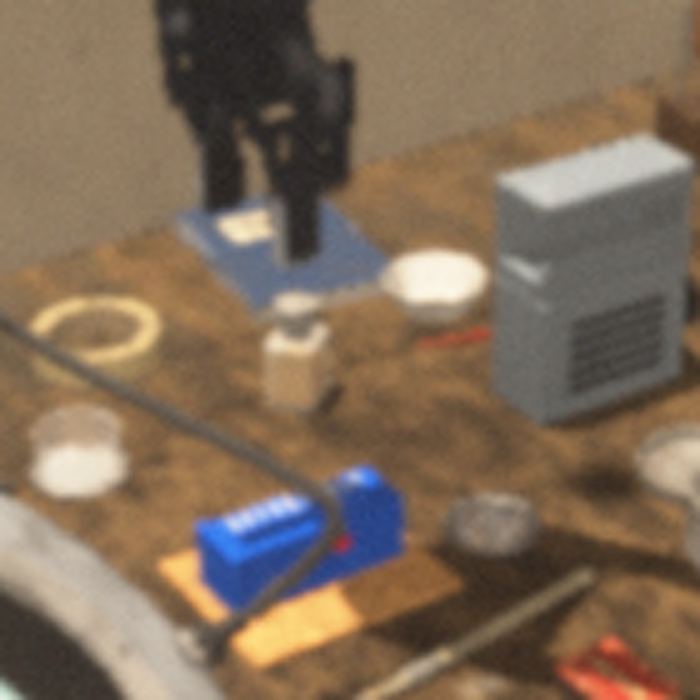

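>>> send_rows(
  deltas=[
    [[75,-0.03,0.09,0,0],[75,-0.06,0.18,0,0],[75,-0.09,0.27,0,0],[75,-0.12,0.36,0,0],[75,-0.14,0.45,0,0]],
  ],
)

```text
time: 25.2
eef_pos: [463.4, 166.3, 207.1]
ee_rot: [-3.141, 0.057, -0.002]
contact_force: [1.5, 0.3, 0.7]
grip_width: 60.5
```

>>> send_rows(
  deltas=[
    [[75,-0.03,0.09,0,0],[75,-0.06,0.18,0,0],[75,-0.09,0.27,0,0],[75,-0.12,0.36,0,0],[75,-0.14,0.45,0,0]],
  ],
)

```text
time: 25.7
eef_pos: [385.3, -55.9, 207.2]
ee_rot: [3.14, -0.057, 0.003]
contact_force: [0.3, -1.0, -0.7]
grip_width: 60.1
```

Run:
```python
from h import *
t=r.grab_frame("top");s=r.grab_frame("scene");cv2.imwrite("pics/tZ.png",t);crop(t,190,110,350,260,5,"t27.png");cv2.imwrite("pics/sZ.png",s)
t0=cv2.imread("pics/top0.png");d=cv2.absdiff(t,t0).max(2);cv2.imwrite("pics/dZ.png",np.clip(d.astype(int)*3,0,255).astype(np.uint8))
go([350,-200,240])
```

```text
pos [385.3 -59.3 207.4] head -2.55 w 60.0 F [0.65 0.54 0.74] q [-0.35 -0.35  2.14 -0.    1.35 -0.31] t 25.8
delta mm [-28.9 142.2 -32.3] share [-0.0579  0.2844 -0.0646] spin 0
```

View pics/t27.png

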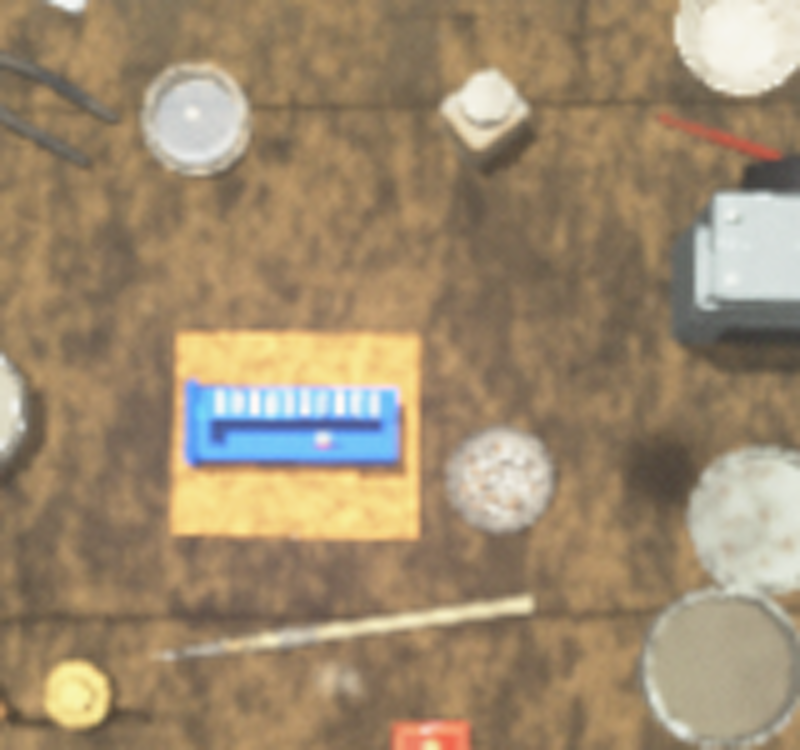

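View pics/dZ.png

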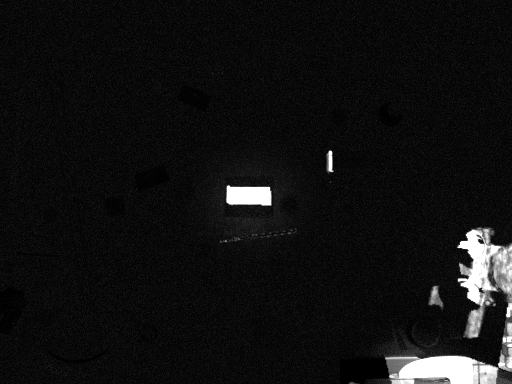

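View pics/sZ.png

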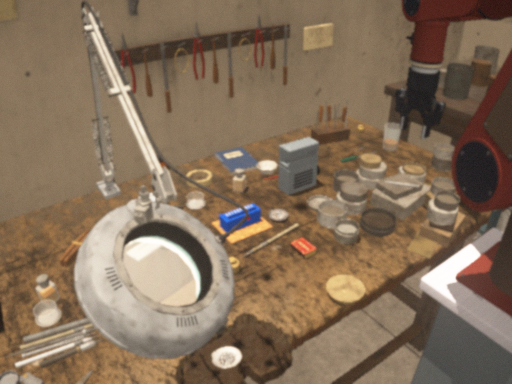

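Run:
```python
from h import *
def c(p,o,s): return (np.array(p,float)+.5)/s-.5+np.array(o)
q=onz("top",[c(p,(190,110),5) for p in [(187,380),(187,466),(401,388),(401,464)]],42);print(q.round(1),q.mean(0).round(1))
p=onz("top",[c(p,(190,110),5) for p in [(176,331),(421,333),(420,539),(171,536)]],5);print(p.mean(0).round(1))
```

```text
[[564.3 420.5  42. ]
 [523.6 420.7  42. ]
 [559.2 319.4  42. ]
 [523.3 319.9  42. ]] [542.6 370.1  42. ]
[541.2 369.9   5. ]
```

Cassette centred within about 2 mm (extents 319.6–420.6 mm in y; body 523–559 mm in x), upright, nothing else moved. Handing in.

Run:
```python
from bench import r
print(r.sign_off())
```

```text
the job is handed in; nothing more can be done
None
```

The cassette is out of the collector, standing right way up in the middle of the cork pad, and I handed the job in at about 26 s of the 64 s. The sign-off gives no verdict.

- **Button and push:** I pushed the button in with the scriber tip until it stopped, at about 7–8 N. I held it there while pushing the cassette sideways to about 50 mm of travel by the top picture. The last catch is passed at 44 mm.
- **Scriber:** It is back lying flat on the bench at its old spot, within a couple of millimetres and off the pad.
- **Cassette:** I then gripped the body, drew it the rest of the way out and set it on the pad. By the last top picture the centre of the whole cassette is at (542.6, 370.1) mm and the pad centre at (541.2, 369.9). Measured on the body alone it sits about 3 mm toward the dish.
- **Other things on the bench:** The before-and-after difference of the top view shows changes only at the cassette, the collector's open end, the scriber and the arm. No bystander moved.

**Readings that disagreed:**
- The two cameras differed by about 4 mm in x, within what their stated accuracy allows. I lined the tip up on both pictures together and confirmed it by the force on the button.
- The gripper read 5–6 mm on the 8–10 mm scriber, but the hold stayed firm.
- After the tip was pulled out, the cassette measured about 55 mm out rather than 50, possibly dragged along as the tip came out.
- When I set the cassette down, the wrist force rose briefly to about 20 N. I eased off before opening the fingers.

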